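Ready the chilled-drinks jug

TASK

Get the drinks jug ready for filling at the sink. While it stands on its stand, unscrew its black cap (an ordinary thread, anticlockwise from above, about one and a half turns), keep hold of it as it comes free so that it does not fall, and lay it the right way up, grip on top, on the round cork mat and nowhere else; drop every steel cooling cube into the jug's open neck, and only then lift the jug off the stand and set it down gently, upright and fully on the bare half of the chopping board that lies over the drainer. Keep the jug upright throughout, and do not disturb the small tin on that board or the salt shaker behind the stand.

Things in the scene. Friction and masses are not known exactly. Their poses are not given: they have to be found in the camera images.
- stand: fixed square dark-steel stand, 128 mm a side, on the worktop in the middle; origin at the centre of its underside. Its seat is 14 mm above the worktop, with four lips 12 mm high round the jug's foot (2.5 mm clearance a side), so that the jug cannot turn in it
- jug: brushed-steel jug, loose, 0.36 to 0.54 kg, 148 mm high, standing in the stand; origin at the centre of its underside, z up. Square foot 92 mm a side, 12 mm thick; round body 88 mm in diameter (78 inside, inner floor 12 mm above the origin) up to the shoulder at 107 mm, then the threaded neck. A black loop handle stands out on its own -x side, facing the robot within about 0.6 rad
- jug_mouth (a point): centre of the jug's rim, 148 mm above the jug's origin; axes as the jug's. The neck is 46 mm inside, 54 mm outside in diameter, 63 mm over the thread's crests
- jug_handle (a point): middle of the handle's level grip bar, 90 mm out on the jug's -x side, 92 mm above its origin; axes as the jug's. The bar runs 88 mm along y, is 12 mm thick (x) and 18 mm high. The gap between bar and body is 40 mm, 64 mm wide between the side arms, open above and below: pinch the bar across (along the jug's x) from above, one finger in the loop
- cap: black screw cap, loose, 70 g; origin at the centre of its lower edge, z up out of its top. Hollow skirt 75 mm in diameter, 35 mm high, with a round fluted grip on top, 44 mm in diameter, 28 mm high (63 mm in all). It begins screwed on the jug, origin 118 mm above the jug's. Pulled before it is unscrewed it carries the jug up with it
- cap_grip (a point): middle of the cap's round grip, on its axis, 49 mm above the cap's origin. Right-hand thread: turned anticlockwise from above the cap rises 7.4 mm a turn (with 1 mm of play) and is free after 9.2 to 9.8 rad (turn 10 to be sure); it turns lightly (under 0.3 Nm) and stays where it is left
- mat: fixed round cork mat, 120 mm in diameter, 6 mm thick, on the worktop to the right; origin at the centre of its underside
- board: fixed wooden chopping board lying over the sink's drainer at the left, 230 mm (x) by 340 mm (y), 19 mm thick; origin at the centre of its underside, about 5 mm above the worktop's level. A small tin stands near its far left (+y) end; the right half (-y) is clear
- cube_1: a brushed-steel drink-cooling cube, 22 mm a side with rounded edges, 30 g, lying flat on the worktop at the right front; origin at its centre. It may be absent
- cube_2: a brushed-steel drink-cooling cube, 22 mm a side with rounded edges, 30 g, lying flat on the worktop at the right front; origin at its centre. It may be absent
- cube_3: a brushed-steel drink-cooling cube, 22 mm a side with rounded edges, 30 g, lying flat on the worktop at the right front; origin at its centre. It may be absent
- cube_4: a brushed-steel drink-cooling cube, 22 mm a side with rounded edges, 30 g, lying flat on the worktop at the right front; origin at its centre. It may be absent
- paste_tin: a small closed food tin, 57 mm in diameter, 72 mm high, loose on the left end of the board over the drainer; origin at the centre of its underside; leave alone
- salt_shaker: salt shaker, 44 mm in diameter, 90 mm high, loose on the worktop behind the stand; origin at the centre of its underside; leave alone
Not all that is in view belongs to the job. Leave any turquoise look-alike of the cap alone.

How it is judged:
By the outcome, as a careful person would: the job done as asked, in the order asked, and still so for the second after the job is handed in, with the robot touching nothing.
Of cube_1, cube_2, cube_3, cube_4 only 2 to 4 are there at a start; the rules pass over those that are not, and their reading is None.
At some moment in a run one of cube_1, cube_2, cube_3, cube_4 may be knocked a few centimetres aside while the robot is not near it.
It also fails if it takes over 200 s, if anything falls off the work surface, if the arm or the gripper's body presses on something with over 40 N, if the wrist force passes 120 N, or if a joint passes its speed limit or range.

ROBOT

A 6-joint arm with a two-finger parallel gripper is mounted at the origin on a cart in front of the work surface, level with it; the furniture and walls round the work are solid. World frame = base frame: x ahead of the robot, y to its left, z up, the work surface at z = 0. Lengths are in m, angles in rad, forces in N, time in s.
With the tool pointing down it reaches from about 0.275 to 0.85 m from the base axis. Payload 5.2 kg.
Tool frame: the origin (TCP) lies at the centre of the arm's flange, where the gripper is bolted on; the fingertips stand 173 mm ahead of it and the grasp point (between the pads) lies 155 mm ahead of it; z points along the fingers, y is the line along which they close (so a half turn about z gives the same grasp; the last joint's range is limited). The gripper opens to 85 mm and grips with 20 to 120 N. Pads are 22 mm wide; open, the fingers measure 114 mm over their backs; the gripper's body (76 mm by 85 mm) begins 54 mm behind the grasp point. The pads swing forward as they close: fully open they stand 13 mm farther back than shut.
Start: joints at [1.116, 0.259, 1.535, -0, 1.348, -0.203], TCP at [0.137, 0.533, 0.405] pointing down, gripper open.
Joint ranges: [-3.14, 3.14], [-0.91, 2.08], [0.19, 2.58], [-1.22, 4.36], [0.22, 2.71], [-3.12, 3.12]. Speed limits (rad/s): [2.57, 2.57, 3.14, 3.14, 3.14, 3.14].

INTERFACE

Orientations are given as a 3x3 rotation matrix whose columns are the frame's x, y, z axes.
In Python, from rig import manip gives the robot as it stands. The module is installed in compiled form; this text tells all that it offers.
- The arm moves only by the shell command python3 -m inch 'ROWS' [FORCE]. ROWS is JSON, a list of rows, each an object of numbers: "dx", "dy", "dz": the shift along the tool's x, y, z in mm; "ax", "ay", "az": the turn, a rotation vector about the tool's x, y, z in rad; "fingers": the opening, from 0 (shut) to 1 (fully open). In form: [{"dx": .., "dy": .., "dz": .., "ax": .., "ay": .., "az": .., "fingers": ..}, ...]. A call has 1 to 12 rows; each row is the pose to reach, as a shift and turn from the pose commanded when the call began, along the tool's axes at that moment; what a row does not reach only later rows make up. A row lasts 1/10 s, in which the tool goes at most 50 mm and 8.59 degrees, less where a joint would pass 70% of its speed; a pose out of reach is approached as far as the arm can. A call with a gripper value outside its range is refused whole. The fingers move at their own pace and stop on an object; FORCE is the grip in N (left out, the last holds). Time passes only in rows, so rows that repeat a pose let the fingers close. It gives the time, the measured TCP pose, the force, the opening and the grip force at its end, in the units of the state.
- manip.state(): the state, without advancing time (a new reading comes with each control period).
- manip.read_camera(name): name is "scene" or "top" or "wrist"; returns a dict with "img" (384x512x3 uint8, red, green, blue), "fov_y" (degrees; the focal length in pixels is half the picture's height over the tangent of half this angle, whatever the lens; pixels are square), "cx", "cy" (the principal point, pixels), "eye" and "attitude" of the camera in the world; the wrist camera has in their place "T_tool_cam" (4x4, takes a point from camera to tool coordinates, whose origin is the TCP and whose axes are the flange's). Camera axes: x right, y down, z forward; pixel columns grow to the right and rows downward; lengths in m; the calibration is good to about 2 mm. A picture is of the moment at which its call begins: read the wrist's pose just before it. There is no depth.
- manip.sign_off(): hands the job in; it is judged then, once.
The state is a dict: "time": time; "qpos": joint angles; "qvel": joint speeds; "joint_torque": joint torques, N m; "eef_pos": TCP position; "eef_rot": TCP orientation; "force": force on the tool from outside, world axes, zero at the start; "wrist_torque": the same for the moment, N m; "gripper_width": opening from 0.0 (shut) to 1.0 (fully open); "finger_force": force on a finger pad.
Only numpy, scipy, OpenCV 4.12 (cv2) and the standard library are available. Lean on these libraries where they do the work, as an engineer would, in place of code of your own. Each camera call takes 0.05 s, during which the arm holds its last target. There are 200 camera calls.

## Working session

There is one attempt and no reset: what is moved stays moved. The work goes in short steps, Python scripts to look and compute and a shell command to move; the robot and the scene stay as the last step left them, time stands still between calls to the robot, and variables do not carry over. Pictures are saved under pics/ and viewed, at most 14 in all, crops included, and the job is handed in when it is done.

```bash
mkdir -p pics; cat > h.py <<'E'
import numpy as np, cv2
from rig import manip
def snap(name,fn=None):
    s=manip.state(); c=manip.read_camera(name)
    if fn: cv2.imwrite('pics/'+fn,cv2.cvtColor(c['img'],cv2.COLOR_RGB2BGR))
    c['f']=192/np.tan(np.radians(c['fov_y']/2))
    if 'eye' in c: c['o']=np.array(c['eye']);c['R']=np.array(c['attitude'])
    else:
        T=np.array(c['T_tool_cam']);R=np.array(s['eef_rot']);c['R']=R@T[:3,:3];c['o']=R@T[:3,3]+np.array(s['eef_pos'])
    return c
def px(c,u,v,z):
    d=c['R']@np.array([(u-c['cx'])/c['f'],(v-c['cy'])/c['f'],1]); return c['o']+d*(z-c['o'][2])/d[2]
def proj(c,p):
    q=c['R'].T@(np.array(p)-c['o']); return q[:2]/q[2]*c['f']+np.array([c['cx'],c['cy']])
def save(c,f):
    import pickle; pickle.dump({k:c[k] for k in('img','f','cx','cy','o','R')},open(f,'wb'))
def load(f):
    import pickle; return pickle.load(open(f,'rb'))
E
python3 - <<'E'
from h import *
np.set_printoptions(precision=4,suppress=True)
a=snap('scene');b=snap('top')
for c,n in((a,'scene'),(b,'top')):
    save(c,n+'.pkl'); print(n,c['o'],c['R'],c['f'],c['cx'],c['cy'])
    cv2.imwrite(f'pics/{n}0.png',cv2.resize(cv2.cvtColor(c['img'],cv2.COLOR_RGB2BGR),(800,600),interpolation=cv2.INTER_CUBIC))
s=manip.state();print(s)
E
```

```text
scene [-0.3497 -0.5405  0.7896] [[ 0.464  -0.4776  0.746 ]
 [-0.8855 -0.2281  0.4047]
 [-0.0231 -0.8484 -0.5288]] 379.742286221139 256.9125651270768 190.57810654322873
top [-0.145  -0.3571  1.4745] [[ 0.3881 -0.7894  0.4756]
 [-0.9216 -0.3266  0.2099]
 [-0.0104 -0.5198 -0.8542]] 393.57064728443174 254.99809954991417 179.60117211205684
{'time': 0.1, 'qpos': array([ 1.1162,  0.2593,  1.536 , -0.    ,  1.348 , -0.2028]), 'qvel': array([ 0.0013, -0.0004, -0.0021,  0.0006,  0.0021, -0.0008]), 'joint_torque': array([  0.001 , -44.6964, -29.125 ,  -0.0003,   0.0061,   0.    ]), 'eef_pos': array([0.1369, 0.5325, 0.4039]), 'eef_rot': array([[-0.9685,  0.2492, -0.0007],
       [ 0.2492,  0.9685, -0.0015],
       [ 0.0003, -0.0017, -1.    ]]), 'force': array([ 0.3023, -0.1253, -0.6558]), 'wrist_torque': array([-0.0558, -0.0461,  0.0388]), 'finger_force': 0.0, 'gripper_width': 0.9998920241475328}
```

View pics/scene0.png

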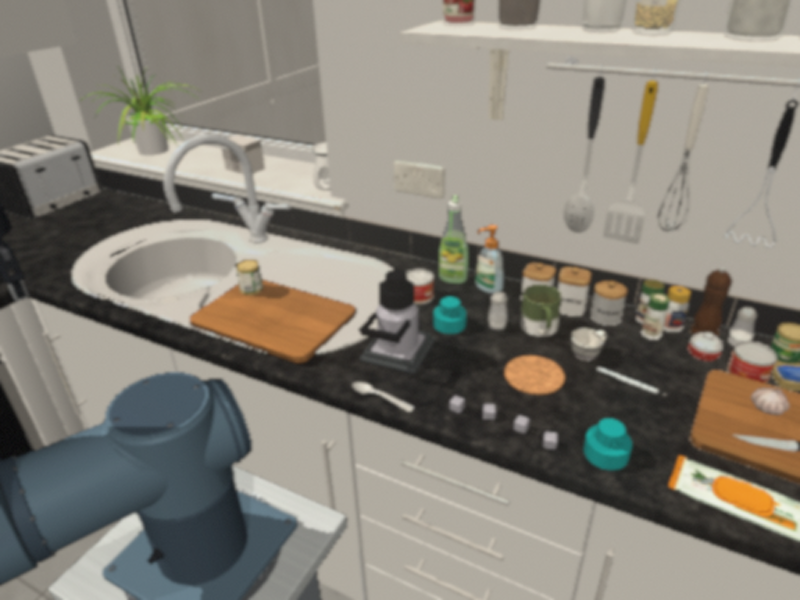

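View pics/top0.png

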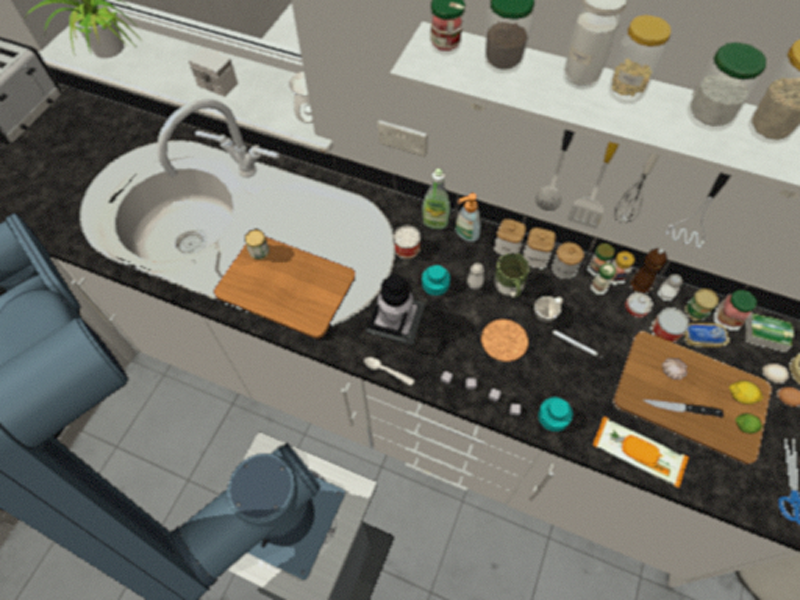

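The scene view shows the jug with the black cap at about (396,290), mat (534,374), board (273,315) with the tin at its far left (248,277), and four cubes at (456,404), (489,411), (521,424), (550,440). The turquoise look-alikes are at (450,315) and (608,445). The black cap sitting on the jug is the one meant. Next I'll take an enlarged crop.

```bash
python3 - <<'E'
from h import *
a=load('scene.pkl');b=load('top.pkl')
A=cv2.cvtColor(a['img'],cv2.COLOR_RGB2BGR);B=cv2.cvtColor(b['img'],cv2.COLOR_RGB2BGR)
u=lambda I,x0,y0,w,h:cv2.resize(I[y0:y0+h,x0:x0+w],(400,600 if h*400//w>=600 else h*400//w),interpolation=cv2.INTER_CUBIC)
# scene crop 80x120 at (215,160); top crop 80x120 at (215,160): x5
cv2.imwrite('pics/crop1.png',np.hstack([u(A,215,160,80,120),u(B,215,160,80,120)]))
E
python3 - <<'E'
from h import *
np.set_printoptions(precision=4,suppress=True)
k=1.5625
a=load('scene.pkl');b=load('top.pkl')
for n,p,q,z in [('c1',(456,404),(447,377),.011),('c2',(489,411),(471,383),.011),('c3',(521,424),(495,395),.011),('c4',(550,440),(516,409),.011),('mat',(534.5,374.5),(505,340),.006),('captop',(398,273),(397,280),.195),
 ('boardFL',(237,284),(257,241),.024),('boardFR',(354,313),(355,274),.024),('boardNR',(300,355),(323,331),.024),('boardNL',(192,316),(216,287),.024),('tin',(248,265),(256,237),.096),('shaker',(498,296),(476,266),.09)]:
    print(n,px(a,p[0]/k,p[1]/k,z)[:2],px(b,q[0]/k,q[1]/k,z)[:2])
E
```

```text
c1 [ 0.4522 -0.2184] [ 0.4528 -0.2227]
c2 [ 0.4617 -0.2819] [ 0.4608 -0.2843]
c3 [ 0.4551 -0.3466] [ 0.4537 -0.3502]
c4 [ 0.4392 -0.4051] [ 0.439  -0.4093]
mat [ 0.61   -0.3255] [ 0.6111 -0.3268]
captop [ 0.5705 -0.0349] [ 0.5676 -0.0387]
boardFL [0.6076 0.4577] [0.6299 0.428 ]
boardFR [0.6224 0.1148] [0.6362 0.1194]
boardNR [0.4336 0.1335] [0.4434 0.1227]
boardNL [0.4452 0.4542] [0.4515 0.4557]
tin [0.6011 0.4014] [0.6021 0.3983]
shaker [ 0.7366 -0.1956] [ 0.7471 -0.1905]
```

View pics/crop1.png

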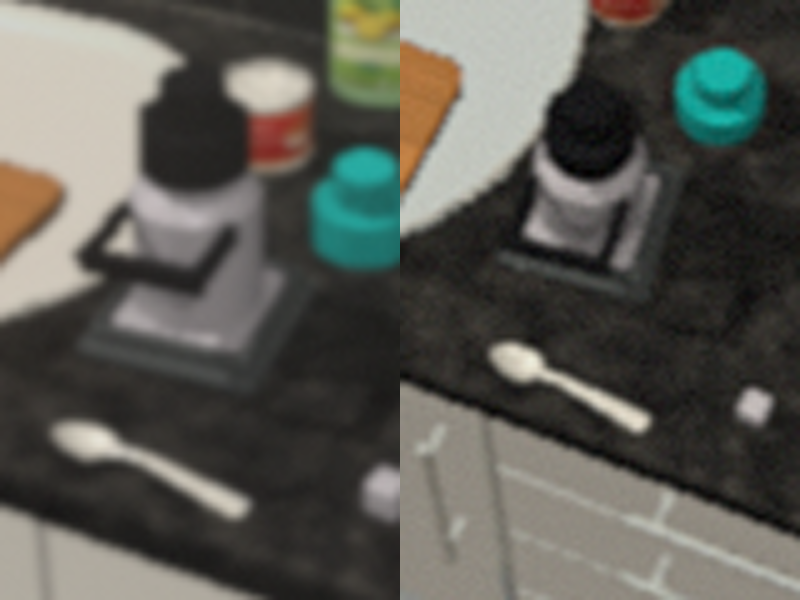

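The enlarged crop confirms the black cap on the steel jug. The handle bar runs from about (85,258) to (205,278) in the left crop, facing the robot, and turquoise caps are beside it. I'll move to hover above it and look with the wrist camera.

```bash
python3 -m inch '[{"dz":-46},{"dx":-560,"dy":-444,"dz":-46},{"dx":-560,"dy":-444,"dz":-46},{"dx":-560,"dy":-444,"dz":-46},{"dx":-560,"dy":-444,"dz":-46},{"dx":-560,"dy":-444,"dz":-46},{"dx":-560,"dy":-444,"dz":-46},{"dx":-560,"dy":-444,"dz":-46},{"dx":-560,"dy":-444,"dz":-46},{"dx":-560,"dy":-444,"dz":-46},{"dx":-560,"dy":-444,"dz":-46},{"dx":-560,"dy":-444,"dz":-46}]'
python3 - <<'E'
from h import *
np.set_printoptions(precision=4,suppress=True)
s=manip.state();print(s['eef_pos'],s['eef_rot'],s['qpos'])
c=snap('wrist'); print(c['T_tool_cam'],c['f'],c['cx'],c['cy']); save(c,'w1.pkl')
cv2.imwrite('pics/w1.png',cv2.resize(cv2.cvtColor(c['img'],cv2.COLOR_RGB2BGR),(800,600),interpolation=cv2.INTER_CUBIC))
a=load('scene.pkl');b=load('top.pkl')
f=lambda c,x0,x,y,z:px(c,215+x/5,160+y/5,z)
print('bar ends',f(a,0,85,258,.106),f(a,0,205,278,.106),'top',f(b,0,120,252,.106),f(b,0,215,265,.106))
print('captop',f(a,0,195,70,.195),f(b,0,190,100,.195))
E
```

```text
[0.1369 0.5325 0.4039] [[-0.9685  0.2492 -0.0007]
 [ 0.2492  0.9685 -0.0015]
 [ 0.0003 -0.0017 -1.    ]] [ 1.1162  0.2593  1.536  -0.      1.348  -0.2028]
[[-0.0003 -0.952  -0.306   0.0782]
 [ 1.     -0.0005  0.0006  0.0002]
 [-0.0007 -0.306   0.952   0.03  ]
 [ 0.      0.      0.      1.    ]] 345.8570447845795 250.5913549354636 186.4956625548127
bar ends [ 0.4707 -0.0046  0.106 ] [ 0.4845 -0.0823  0.106 ] top [ 0.4639 -0.0177  0.106 ] [ 0.4819 -0.0902  0.106 ]
captop [ 0.5736 -0.0307  0.195 ] [ 0.5628 -0.0363  0.195 ]invalid input at $[0]: expected keys dx, dy, dz, ax, ay, az, fingers
```

View pics/w1.png

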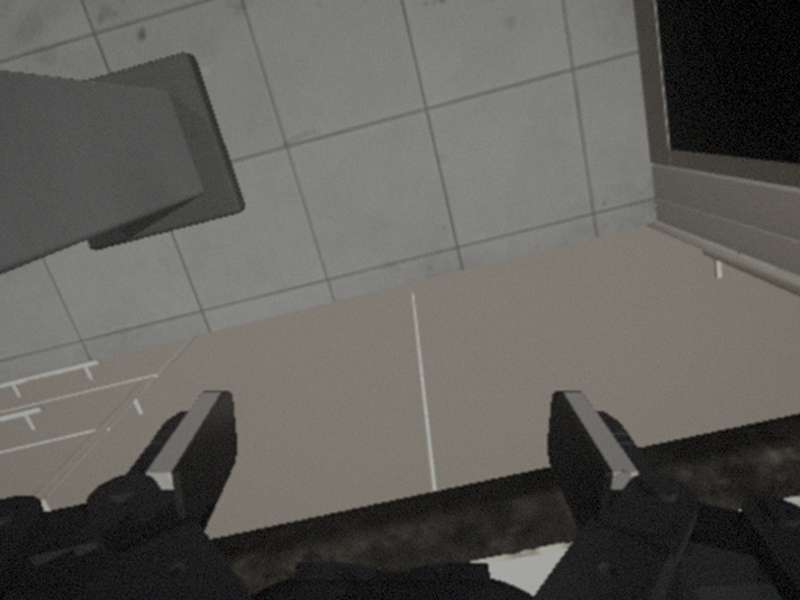

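The wrist view shows only the floor and cabinets, because the move was refused: every row needs all seven keys. I'll resend it.

```bash
python3 -m inch '[{"dx":-560,"dy":-444,"dz":-46,"ax":0,"ay":0,"az":3,"fingers":1},{"dx":-560,"dy":-444,"dz":-46,"ax":0,"ay":0,"az":3,"fingers":1},{"dx":-560,"dy":-444,"dz":-46,"ax":0,"ay":0,"az":3,"fingers":1},{"dx":-560,"dy":-444,"dz":-46,"ax":0,"ay":0,"az":3,"fingers":1},{"dx":-560,"dy":-444,"dz":-46,"ax":0,"ay":0,"az":3,"fingers":1},{"dx":-560,"dy":-444,"dz":-46,"ax":0,"ay":0,"az":3,"fingers":1},{"dx":-560,"dy":-444,"dz":-46,"ax":0,"ay":0,"az":3,"fingers":1},{"dx":-560,"dy":-444,"dz":-46,"ax":0,"ay":0,"az":3,"fingers":1},{"dx":-560,"dy":-444,"dz":-46,"ax":0,"ay":0,"az":3,"fingers":1},{"dx":-560,"dy":-444,"dz":-46,"ax":0,"ay":0,"az":3,"fingers":1},{"dx":-560,"dy":-444,"dz":-46,"ax":0,"ay":0,"az":3,"fingers":1},{"dx":-560,"dy":-444,"dz":-46,"ax":0,"ay":0,"az":3,"fingers":1}]'
python3 - <<'E'
from h import *
np.set_printoptions(precision=4,suppress=True)
s=manip.state();print(s['eef_pos'],s['eef_rot'],s['qpos'])
R=s['eef_rot'];d=np.array([.520,-.045,.450])-s['eef_pos'];print('rows to hover',R.T@d*1000)
E
```

```text
time: 1.35
eef_pos: [0.4995, 0.0535, 0.4433]
eef_rot: [[0.468, 0.883, -0.0], [0.883, -0.468, 0.0], [0.0, -0.0, -1.0]]
force: [0.8, 1.2, -0.1]
gripper_width: 1.001
finger_force: 0.0
[0.4995 0.0535 0.4433] [[ 0.4685  0.8835 -0.0001]
 [ 0.8835 -0.4685  0.0002]
 [ 0.0002 -0.0002 -1.    ]] [-0.1157  0.1479  1.5802  0.0002  1.4136  0.3718]
rows to hover [-77.4395  64.2958  -6.7422]
```

```bash
python3 -m inch '[{"dx":-48,"dy":103,"dz":-7,"ax":0,"ay":0,"az":1.8,"fingers":1},{"dx":-48,"dy":103,"dz":-7,"ax":0,"ay":0,"az":1.8,"fingers":1},{"dx":-48,"dy":103,"dz":-7,"ax":0,"ay":0,"az":1.8,"fingers":1},{"dx":-48,"dy":103,"dz":-7,"ax":0,"ay":0,"az":1.8,"fingers":1},{"dx":-48,"dy":103,"dz":-7,"ax":0,"ay":0,"az":1.8,"fingers":1},{"dx":-48,"dy":103,"dz":-7,"ax":0,"ay":0,"az":1.8,"fingers":1},{"dx":-48,"dy":103,"dz":-7,"ax":0,"ay":0,"az":1.8,"fingers":1},{"dx":-48,"dy":103,"dz":-7,"ax":0,"ay":0,"az":1.8,"fingers":1},{"dx":-48,"dy":103,"dz":-7,"ax":0,"ay":0,"az":1.8,"fingers":1},{"dx":-48,"dy":103,"dz":-7,"ax":0,"ay":0,"az":1.8,"fingers":1},{"dx":-48,"dy":103,"dz":-7,"ax":0,"ay":0,"az":1.8,"fingers":1},{"dx":-48,"dy":103,"dz":-7,"ax":0,"ay":0,"az":1.8,"fingers":1}]'
python3 - <<'E'
from h import *
np.set_printoptions(precision=4,suppress=True)
s=manip.state();c=snap('wrist');c=snap('wrist');s=manip.state();save(c,'w2.pkl');print(s['eef_pos'],s['eef_rot'],s['qpos'],s['force'])
cv2.imwrite('pics/w2.png',cv2.resize(cv2.cvtColor(c['img'],cv2.COLOR_RGB2BGR),(800,600),interpolation=cv2.INTER_CUBIC))
E
```

```text
time: 2.55
eef_pos: [0.5678, -0.0347, 0.4498]
eef_rot: [[0.754, -0.657, -0.001], [-0.657, -0.754, 0.0], [-0.001, 0.0, -1.0]]
force: [-0.0, 0.4, 0.3]
gripper_width: 0.997
finger_force: 0.0
[ 0.5678 -0.0347  0.4499] [[ 0.7573 -0.653  -0.0007]
 [-0.653  -0.7573  0.0002]
 [-0.0007  0.0003 -1.    ]] [-0.2571  0.2676  1.4127  0.      1.462   2.0253] [-0.1895 -0.3025  0.1453]
```

View pics/w2.png

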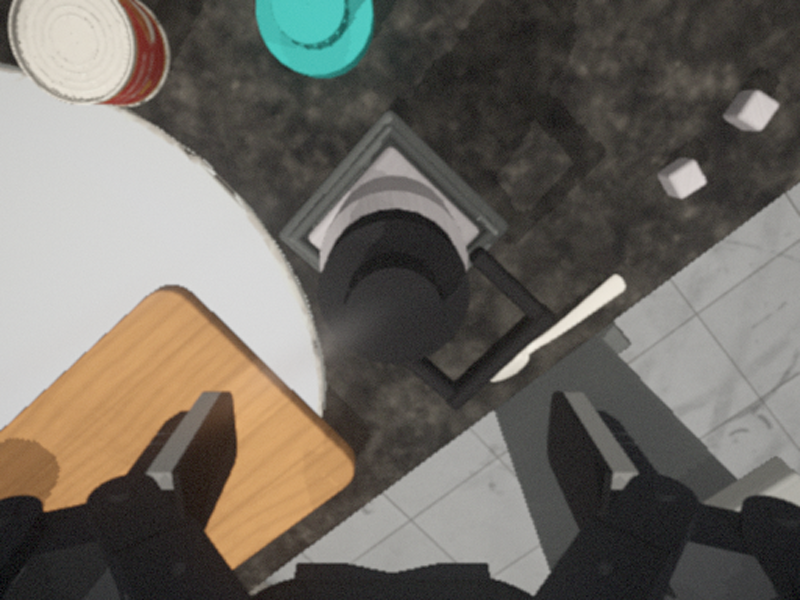

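The wrist view shows the cap skirt as a circle centred at about (394,285) and 149 px wide. The handle bar's outer corners are at (553,318) and (457,405), and the stand corners at (390,112), (283,237) and (507,232). The near-right board corner is at (355,465).

```bash
python3 - <<'E'
from h import *
np.set_printoptions(precision=4,suppress=True)
k=1.5625;c=load('w2.pkl');P=lambda u,v,z:px(c,u/k,v/k,z)
print('skirt',P(394,285,.167),P(319,285,.167),P(468,285,.167),P(394,210,.167))
A,B=P(553,318,.115),P(457,405,.115);print('bar corners',A,B,np.linalg.norm(A-B));t=B-A;print('yaw',np.arctan2(-t[0],t[1]))
a,b,d=P(390,112,.026),P(283,237,.026),P(507,232,.026);print('stand',a,b,d,(b+d)/2,np.linalg.norm(a-b),np.linalg.norm(a-d))
print('board right edge',P(180,287,.024),P(355,465,.024))
for p in[(752,108),(683,176)]:print(P(*p,.011))
E
```

```text
skirt [ 0.5673 -0.0355  0.167 ] [ 0.5916 -0.008   0.167 ] [ 0.5433 -0.0626  0.167 ] [ 0.5949 -0.0598  0.167 ]
bar corners [ 0.476  -0.0829  0.115 ] [ 0.4685 -0.0021  0.115 ] 0.0811579296555094
yaw 0.09145326057986262
stand [ 0.6298 -0.0878  0.026 ] [0.6165 0.03   0.026 ] [ 0.5094 -0.0967  0.026 ] [ 0.563  -0.0333  0.026 ] 0.11854722741636003 0.12070046243057439
board right edge [0.6412 0.1176 0.024 ] [0.4344 0.1256 0.024 ]
[ 0.4601 -0.2838  0.011 ]
[ 0.4518 -0.221   0.011 ]
```

```bash
python3 -m inch '[{"dx":0,"dy":1,"dz":30,"ax":0,"ay":0,"az":0.87,"fingers":1},{"dx":0,"dy":1,"dz":50,"ax":0,"ay":0,"az":0.87,"fingers":1},{"dx":0,"dy":1,"dz":60,"ax":0,"ay":0,"az":0.87,"fingers":1},{"dx":0,"dy":1,"dz":65,"ax":0,"ay":0,"az":0.87,"fingers":1},{"dx":0,"dy":1,"dz":70,"ax":0,"ay":0,"az":0.87,"fingers":1},{"dx":0,"dy":1,"dz":80,"ax":0,"ay":0,"az":0.87,"fingers":1},{"dx":0,"dy":1,"dz":90,"ax":0,"ay":0,"az":0.87,"fingers":1},{"dx":0,"dy":1,"dz":98,"ax":0,"ay":0,"az":0.87,"fingers":1},{"dx":0,"dy":1,"dz":103,"ax":0,"ay":0,"az":0.87,"fingers":1},{"dx":0,"dy":1,"dz":105,"ax":0,"ay":0,"az":0.87,"fingers":1},{"dx":0,"dy":1,"dz":106,"ax":0,"ay":0,"az":0.87,"fingers":1},{"dx":0,"dy":1,"dz":106,"ax":0,"ay":0,"az":0.87,"fingers":1}]' 40
python3 -c "
from h import *;s=manip.state();print(s['qpos'],s['eef_pos'])"
```

```text
time: 3.85
eef_pos: [0.5673, -0.0355, 0.3444]
eef_rot: [[-0.009, -1.0, 0.0], [-1.0, 0.009, -0.0], [0.0, -0.0, -1.0]]
force: [-0.1, -0.6, -0.2]
gripper_width: 0.998
finger_force: 0.0
[-2.58681520e-01  3.37515852e-01  1.57832645e+00 -7.23396529e-06
  1.22533126e+00  2.89157024e+00] [ 0.56726933 -0.03549315  0.34444107]
```

```bash
python3 -m inch '[{"dx":0,"dy":0,"dz":0,"ax":0,"ay":0,"az":0,"fingers":0.3},{"dx":0,"dy":0,"dz":0,"ax":0,"ay":0,"az":0,"fingers":0.3},{"dx":0,"dy":0,"dz":0,"ax":0,"ay":0,"az":0,"fingers":0.3},{"dx":0,"dy":0,"dz":0,"ax":0,"ay":0,"az":0,"fingers":0.3},{"dx":0,"dy":0,"dz":0,"ax":0,"ay":0,"az":0,"fingers":0.3},{"dx":0,"dy":0,"dz":0,"ax":0,"ay":0,"az":0,"fingers":0.3},{"dx":0,"dy":0,"dz":0,"ax":0,"ay":0,"az":0,"fingers":0.3},{"dx":0,"dy":0,"dz":0,"ax":0,"ay":0,"az":0,"fingers":0.3}]' 40
python3 -c "
from h import *;s=manip.state();print(s['qpos'],s['eef_pos'],s['wrist_torque'])"
```

```text
time: 4.65
eef_pos: [0.5671, -0.0355, 0.3447]
eef_rot: [[-0.009, -1.0, 0.0], [-1.0, 0.009, -0.0], [0.0, -0.0, -1.0]]
force: [-3.8, 0.2, 5.2]
gripper_width: 0.497
finger_force: 40.8
[-2.58672038e-01  3.36960770e-01  1.57834763e+00 -1.37031036e-04
  1.22612731e+00  2.89227689e+00] [ 0.56705112 -0.03545279  0.34474235] [0.07244225 0.51620626 0.0874803 ]
```

```bash
python3 -m inch '[{"dx":0,"dy":0,"dz":-0.2,"ax":0,"ay":0,"az":-1.75,"fingers":0.3},{"dx":0,"dy":0,"dz":-0.4,"ax":0,"ay":0,"az":-1.75,"fingers":0.3},{"dx":0,"dy":0,"dz":-0.6,"ax":0,"ay":0,"az":-1.75,"fingers":0.3},{"dx":0,"dy":0,"dz":-0.8,"ax":0,"ay":0,"az":-1.75,"fingers":0.3},{"dx":0,"dy":0,"dz":-1,"ax":0,"ay":0,"az":-1.75,"fingers":0.3},{"dx":0,"dy":0,"dz":-1.2,"ax":0,"ay":0,"az":-1.75,"fingers":0.3},{"dx":0,"dy":0,"dz":-1.4,"ax":0,"ay":0,"az":-1.75,"fingers":0.3},{"dx":0,"dy":0,"dz":-1.6,"ax":0,"ay":0,"az":-1.75,"fingers":0.3},{"dx":0,"dy":0,"dz":-1.8,"ax":0,"ay":0,"az":-1.75,"fingers":0.3},{"dx":0,"dy":0,"dz":-2,"ax":0,"ay":0,"az":-1.75,"fingers":0.3},{"dx":0,"dy":0,"dz":-2.1,"ax":0,"ay":0,"az":-1.75,"fingers":0.3},{"dx":0,"dy":0,"dz":-2.1,"ax":0,"ay":0,"az":-1.75,"fingers":0.3}]' 40
python3 -c "
from h import *;s=manip.state();print(s['qpos'],s['eef_pos'],s['wrist_torque'])"
```

```text
time: 5.85
eef_pos: [0.5675, -0.0351, 0.346]
eef_rot: [[0.985, 0.174, 0.001], [0.174, -0.985, 0.001], [0.001, -0.001, -1.0]]
force: [1.4, 1.9, 1.4]
gripper_width: 0.5
finger_force: 40.7
[-2.58347862e-01  3.36373235e-01  1.57590240e+00  1.30923712e-03
  1.22893448e+00  1.13686477e+00] [ 0.56746469 -0.03512043  0.34600124] [ 0.46905106 -0.20542709 -0.08999588]
```

```bash
python3 -m inch '[{"dx":0,"dy":0,"dz":-0.2,"ax":0,"ay":0,"az":-1.75,"fingers":0.3},{"dx":0,"dy":0,"dz":-0.4,"ax":0,"ay":0,"az":-1.75,"fingers":0.3},{"dx":0,"dy":0,"dz":-0.6,"ax":0,"ay":0,"az":-1.75,"fingers":0.3},{"dx":0,"dy":0,"dz":-0.8,"ax":0,"ay":0,"az":-1.75,"fingers":0.3},{"dx":0,"dy":0,"dz":-1,"ax":0,"ay":0,"az":-1.75,"fingers":0.3},{"dx":0,"dy":0,"dz":-1.2,"ax":0,"ay":0,"az":-1.75,"fingers":0.3},{"dx":0,"dy":0,"dz":-1.4,"ax":0,"ay":0,"az":-1.75,"fingers":0.3},{"dx":0,"dy":0,"dz":-1.6,"ax":0,"ay":0,"az":-1.75,"fingers":0.3},{"dx":0,"dy":0,"dz":-1.8,"ax":0,"ay":0,"az":-1.75,"fingers":0.3},{"dx":0,"dy":0,"dz":-2,"ax":0,"ay":0,"az":-1.75,"fingers":0.3},{"dx":0,"dy":0,"dz":-2.1,"ax":0,"ay":0,"az":-1.75,"fingers":0.3},{"dx":0,"dy":0,"dz":-2.1,"ax":0,"ay":0,"az":-1.75,"fingers":0.3}]' 40
python3 -m inch '[{"dx":0,"dy":0,"dz":-0.2,"ax":0,"ay":0,"az":-1.75,"fingers":0.3},{"dx":0,"dy":0,"dz":-0.4,"ax":0,"ay":0,"az":-1.75,"fingers":0.3},{"dx":0,"dy":0,"dz":-0.6,"ax":0,"ay":0,"az":-1.75,"fingers":0.3},{"dx":0,"dy":0,"dz":-0.8,"ax":0,"ay":0,"az":-1.75,"fingers":0.3},{"dx":0,"dy":0,"dz":-1,"ax":0,"ay":0,"az":-1.75,"fingers":0.3},{"dx":0,"dy":0,"dz":-1.2,"ax":0,"ay":0,"az":-1.75,"fingers":0.3},{"dx":0,"dy":0,"dz":-1.4,"ax":0,"ay":0,"az":-1.75,"fingers":0.3},{"dx":0,"dy":0,"dz":-1.6,"ax":0,"ay":0,"az":-1.75,"fingers":0.3},{"dx":0,"dy":0,"dz":-1.8,"ax":0,"ay":0,"az":-1.75,"fingers":0.3},{"dx":0,"dy":0,"dz":-2,"ax":0,"ay":0,"az":-1.75,"fingers":0.3},{"dx":0,"dy":0,"dz":-2.1,"ax":0,"ay":0,"az":-1.75,"fingers":0.3},{"dx":0,"dy":0,"dz":-2.1,"ax":0,"ay":0,"az":-1.75,"fingers":0.3}]' 40
python3 -c "
from h import *;s=manip.state();print(s['qpos'],s['eef_pos'],s['wrist_torque'])"
```

```text
time: 7.05
eef_pos: [0.566, -0.0347, 0.3488]
eef_rot: [[-0.347, 0.938, -0.004], [0.938, 0.347, 0.002], [0.003, -0.003, -1.0]]
force: [-8.1, 3.4, 11.2]
gripper_width: 0.5
finger_force: 42.3
time: 8.25
eef_pos: [0.5664, -0.0349, 0.3504]
eef_rot: [[-0.861, -0.508, -0.003], [-0.508, 0.861, 0.001], [0.002, 0.003, -1.0]]
force: [-4.0, 2.6, 5.1]
gripper_width: 0.5
finger_force: 41.8
[-2.58311302e-01  3.31725590e-01  1.57117221e+00  7.69308467e-04
  1.24177021e+00 -2.36274290e+00] [ 0.56636082 -0.03490221  0.35039939] [ 0.31040324  0.93122873 -0.31065996]
```

```bash
python3 -m inch '[{"dx":0,"dy":0,"dz":-0.2,"ax":0,"ay":0,"az":-0.6,"fingers":0.3},{"dx":0,"dy":0,"dz":-0.4,"ax":0,"ay":0,"az":-0.6,"fingers":0.3},{"dx":0,"dy":0,"dz":-0.6,"ax":0,"ay":0,"az":-0.6,"fingers":0.3},{"dx":0,"dy":0,"dz":-0.7,"ax":0,"ay":0,"az":-0.6,"fingers":0.3},{"dx":0,"dy":0,"dz":-0.7,"ax":0,"ay":0,"az":-0.6,"fingers":0.3},{"dx":0,"dy":0,"dz":-0.7,"ax":0,"ay":0,"az":-0.6,"fingers":1},{"dx":0,"dy":0,"dz":-0.7,"ax":0,"ay":0,"az":-0.6,"fingers":1},{"dx":0,"dy":0,"dz":-0.7,"ax":0,"ay":0,"az":-0.6,"fingers":1},{"dx":0,"dy":0,"dz":-0.7,"ax":0,"ay":0,"az":-0.6,"fingers":1},{"dx":0,"dy":0,"dz":-0.7,"ax":0,"ay":0,"az":-0.6,"fingers":1}]' 40
python3 -c "
from h import *;s=manip.state();print(s['qpos'][5],s['eef_pos'],s['force'],s['gripper_width'])"
```

```text
time: 9.25
eef_pos: [0.5673, -0.0355, 0.3512]
eef_rot: [[-0.429, -0.903, 0.0], [-0.903, 0.429, -0.0], [0.0, -0.0, -1.0]]
force: [-1.0, -0.3, -0.1]
gripper_width: 1.001
finger_force: 0.0
-2.9571858760662297 [ 0.56727646 -0.03554933  0.35116937] [-1.02215606 -0.32319396 -0.05988317] 1.0006446239924685
```

```bash
python3 -m inch '[{"dx":0,"dy":0,"dz":0,"ax":0,"ay":0,"az":1.75,"fingers":1},{"dx":0,"dy":0,"dz":0,"ax":0,"ay":0,"az":1.75,"fingers":1},{"dx":0,"dy":0,"dz":0,"ax":0,"ay":0,"az":1.75,"fingers":1},{"dx":0,"dy":0,"dz":0,"ax":0,"ay":0,"az":1.75,"fingers":1},{"dx":0,"dy":0,"dz":0,"ax":0,"ay":0,"az":1.75,"fingers":1},{"dx":0,"dy":0,"dz":0,"ax":0,"ay":0,"az":1.75,"fingers":1},{"dx":0,"dy":0,"dz":0,"ax":0,"ay":0,"az":1.75,"fingers":1},{"dx":0,"dy":0,"dz":0,"ax":0,"ay":0,"az":1.75,"fingers":1},{"dx":0,"dy":0,"dz":0,"ax":0,"ay":0,"az":1.75,"fingers":1},{"dx":0,"dy":0,"dz":0,"ax":0,"ay":0,"az":1.75,"fingers":1},{"dx":0,"dy":0,"dz":0,"ax":0,"ay":0,"az":1.75,"fingers":1},{"dx":0,"dy":0,"dz":0,"ax":0,"ay":0,"az":1.75,"fingers":1}]'
python3 -m inch '[{"dx":0,"dy":0,"dz":0,"ax":0,"ay":0,"az":1.75,"fingers":1},{"dx":0,"dy":0,"dz":0,"ax":0,"ay":0,"az":1.75,"fingers":1},{"dx":0,"dy":0,"dz":0,"ax":0,"ay":0,"az":1.75,"fingers":1},{"dx":0,"dy":0,"dz":0,"ax":0,"ay":0,"az":1.75,"fingers":1},{"dx":0,"dy":0,"dz":0,"ax":0,"ay":0,"az":1.75,"fingers":1},{"dx":0,"dy":0,"dz":0,"ax":0,"ay":0,"az":1.75,"fingers":1},{"dx":0,"dy":0,"dz":0,"ax":0,"ay":0,"az":1.75,"fingers":1},{"dx":0,"dy":0,"dz":0,"ax":0,"ay":0,"az":1.75,"fingers":1},{"dx":0,"dy":0,"dz":0,"ax":0,"ay":0,"az":1.75,"fingers":1},{"dx":0,"dy":0,"dz":0,"ax":0,"ay":0,"az":1.75,"fingers":1},{"dx":0,"dy":0,"dz":0,"ax":0,"ay":0,"az":1.75,"fingers":1},{"dx":0,"dy":0,"dz":0,"ax":0,"ay":0,"az":1.75,"fingers":1}]'
python3 -m inch '[{"dx":0,"dy":0,"dz":0,"ax":0,"ay":0,"az":1.5,"fingers":1},{"dx":0,"dy":0,"dz":0,"ax":0,"ay":0,"az":1.5,"fingers":1},{"dx":0,"dy":0,"dz":0,"ax":0,"ay":0,"az":1.5,"fingers":1},{"dx":0,"dy":0,"dz":0,"ax":0,"ay":0,"az":1.5,"fingers":1},{"dx":0,"dy":0,"dz":0,"ax":0,"ay":0,"az":1.5,"fingers":1},{"dx":0,"dy":0,"dz":0,"ax":0,"ay":0,"az":1.5,"fingers":1},{"dx":0,"dy":0,"dz":0,"ax":0,"ay":0,"az":1.5,"fingers":1},{"dx":0,"dy":0,"dz":0,"ax":0,"ay":0,"az":1.5,"fingers":1},{"dx":0,"dy":0,"dz":0,"ax":0,"ay":0,"az":1.5,"fingers":1},{"dx":0,"dy":0,"dz":0,"ax":0,"ay":0,"az":1.5,"fingers":1},{"dx":0,"dy":0,"dz":0,"ax":0,"ay":0,"az":1.5,"fingers":1},{"dx":0,"dy":0,"dz":0,"ax":0,"ay":0,"az":1.5,"fingers":1}]'
python3 -c "
from h import *;s=manip.state();print(s['qpos'][5],s['eef_pos'],s['force'],s['gripper_width'])"
```

```text
time: 10.45
eef_pos: [0.5672, -0.0355, 0.3512]
eef_rot: [[-0.809, 0.587, 0.0], [0.587, 0.809, -0.0], [-0.0, 0.0, -1.0]]
force: [-0.3, -0.2, 0.4]
gripper_width: 0.996
finger_force: 0.0
time: 11.65
eef_pos: [0.5672, -0.0355, 0.3512]
eef_rot: [[0.722, 0.692, 0.0], [0.692, -0.722, -0.0], [0.0, 0.0, -1.0]]
force: [-0.8, 0.6, -0.2]
gripper_width: 1.003
finger_force: 0.0
time: 12.85
eef_pos: [0.5672, -0.0355, 0.3512]
eef_rot: [[0.748, -0.664, 0.0], [-0.664, -0.748, -0.0], [0.0, 0.0, -1.0]]
force: [-0.1, -0.1, 0.0]
gripper_width: 1.004
finger_force: 0.0
2.0384256408385784 [ 0.56719089 -0.03550313  0.35123282] [-0.06757967 -0.14883618  0.02009874] 1.0039869347184613
```

```bash
python3 -m inch '[{"dx":-0.6,"dy":0.5,"dz":-0.5,"ax":0,"ay":0,"az":0,"fingers":0.3},{"dx":-0.6,"dy":0.5,"dz":-0.5,"ax":0,"ay":0,"az":0,"fingers":0.3},{"dx":-0.6,"dy":0.5,"dz":-0.5,"ax":0,"ay":0,"az":0,"fingers":0.3},{"dx":-0.6,"dy":0.5,"dz":-0.5,"ax":0,"ay":0,"az":0,"fingers":0.3},{"dx":-0.6,"dy":0.5,"dz":-0.5,"ax":0,"ay":0,"az":0,"fingers":0.3},{"dx":-0.6,"dy":0.5,"dz":-0.5,"ax":0,"ay":0,"az":0,"fingers":0.3},{"dx":-0.6,"dy":0.5,"dz":-0.5,"ax":0,"ay":0,"az":0,"fingers":0.3}]' 40
python3 -m inch '[{"dx":0,"dy":0,"dz":-0.2,"ax":0,"ay":0,"az":-1.75,"fingers":0.3},{"dx":0,"dy":0,"dz":-0.4,"ax":0,"ay":0,"az":-1.75,"fingers":0.3},{"dx":0,"dy":0,"dz":-0.6,"ax":0,"ay":0,"az":-1.75,"fingers":0.3},{"dx":0,"dy":0,"dz":-0.8,"ax":0,"ay":0,"az":-1.75,"fingers":0.3},{"dx":0,"dy":0,"dz":-1,"ax":0,"ay":0,"az":-1.75,"fingers":0.3},{"dx":0,"dy":0,"dz":-1.2,"ax":0,"ay":0,"az":-1.75,"fingers":0.3},{"dx":0,"dy":0,"dz":-1.4,"ax":0,"ay":0,"az":-1.75,"fingers":0.3},{"dx":0,"dy":0,"dz":-1.6,"ax":0,"ay":0,"az":-1.75,"fingers":0.3},{"dx":0,"dy":0,"dz":-1.8,"ax":0,"ay":0,"az":-1.75,"fingers":0.3},{"dx":0,"dy":0,"dz":-2,"ax":0,"ay":0,"az":-1.75,"fingers":0.3},{"dx":0,"dy":0,"dz":-2.1,"ax":0,"ay":0,"az":-1.75,"fingers":0.3},{"dx":0,"dy":0,"dz":-2.1,"ax":0,"ay":0,"az":-1.75,"fingers":0.3}]' 40
python3 -m inch '[{"dx":0,"dy":0,"dz":-0.2,"ax":0,"ay":0,"az":-1.75,"fingers":0.3},{"dx":0,"dy":0,"dz":-0.4,"ax":0,"ay":0,"az":-1.75,"fingers":0.3},{"dx":0,"dy":0,"dz":-0.6,"ax":0,"ay":0,"az":-1.75,"fingers":0.3},{"dx":0,"dy":0,"dz":-0.8,"ax":0,"ay":0,"az":-1.75,"fingers":0.3},{"dx":0,"dy":0,"dz":-1,"ax":0,"ay":0,"az":-1.75,"fingers":0.3},{"dx":0,"dy":0,"dz":-1.2,"ax":0,"ay":0,"az":-1.75,"fingers":0.3},{"dx":0,"dy":0,"dz":-1.4,"ax":0,"ay":0,"az":-1.75,"fingers":0.3},{"dx":0,"dy":0,"dz":-1.6,"ax":0,"ay":0,"az":-1.75,"fingers":0.3},{"dx":0,"dy":0,"dz":-1.8,"ax":0,"ay":0,"az":-1.75,"fingers":0.3},{"dx":0,"dy":0,"dz":-2,"ax":0,"ay":0,"az":-1.75,"fingers":0.3},{"dx":0,"dy":0,"dz":-2.1,"ax":0,"ay":0,"az":-1.75,"fingers":0.3},{"dx":0,"dy":0,"dz":-2.1,"ax":0,"ay":0,"az":-1.75,"fingers":0.3}]' 40
python3 -c "
from h import *;s=manip.state();print(s['qpos'][5],s['eef_pos'],s['wrist_torque'])"
```

```text
time: 13.55
eef_pos: [0.5665, -0.0355, 0.352]
eef_rot: [[0.745, -0.667, 0.001], [-0.667, -0.745, -0.0], [0.001, -0.0, -1.0]]
force: [-0.1, 0.3, 3.2]
gripper_width: 0.496
finger_force: 40.4
time: 14.75
eef_pos: [0.5666, -0.0346, 0.3554]
eef_rot: [[0.52, 0.854, 0.002], [0.854, -0.52, 0.002], [0.002, 0.001, -1.0]]
force: [-1.8, 2.4, 4.2]
gripper_width: 0.498
finger_force: 41.2
time: 15.95
eef_pos: [0.5657, -0.0357, 0.3548]
eef_rot: [[-0.933, 0.359, -0.003], [0.359, 0.933, 0.0], [0.003, -0.001, -1.0]]
force: [-1.3, -0.1, -3.3]
gripper_width: 0.5
finger_force: 42.4
-1.4631317404266935 [ 0.56567215 -0.03568245  0.3547914 ] [-0.28593254  0.26851693 -0.31960394]
```

```bash
python3 -m inch '[{"dx":0,"dy":0,"dz":-0.2,"ax":0,"ay":0,"az":-1.35,"fingers":0.3},{"dx":0,"dy":0,"dz":-0.4,"ax":0,"ay":0,"az":-1.35,"fingers":0.3},{"dx":0,"dy":0,"dz":-0.6,"ax":0,"ay":0,"az":-1.35,"fingers":0.3},{"dx":0,"dy":0,"dz":-0.8,"ax":0,"ay":0,"az":-1.35,"fingers":0.3},{"dx":0,"dy":0,"dz":-1,"ax":0,"ay":0,"az":-1.35,"fingers":0.3},{"dx":0,"dy":0,"dz":-1.2,"ax":0,"ay":0,"az":-1.35,"fingers":0.3},{"dx":0,"dy":0,"dz":-1.4,"ax":0,"ay":0,"az":-1.35,"fingers":0.3},{"dx":0,"dy":0,"dz":-1.6,"ax":0,"ay":0,"az":-1.35,"fingers":0.3},{"dx":0,"dy":0,"dz":-1.8,"ax":0,"ay":0,"az":-1.35,"fingers":0.3},{"dx":0,"dy":0,"dz":-2,"ax":0,"ay":0,"az":-1.35,"fingers":0.3}]' 40
python3 -m inch '[{"dx":0,"dy":0,"dz":-1,"ax":0,"ay":0,"az":0,"fingers":0.3},{"dx":0,"dy":0,"dz":-2,"ax":0,"ay":0,"az":0,"fingers":0.3},{"dx":0,"dy":0,"dz":-3,"ax":0,"ay":0,"az":0,"fingers":0.3},{"dx":0,"dy":0,"dz":-4,"ax":0,"ay":0,"az":0,"fingers":0.3},{"dx":0,"dy":0,"dz":-4,"ax":0,"ay":0,"az":0,"fingers":0.3},{"dx":0,"dy":0,"dz":-4,"ax":0,"ay":0,"az":0,"fingers":0.3}]' 40
python3 - <<'E'
from h import *
s=manip.state();print(s['qpos'][5],s['eef_pos'],s['wrist_torque'],s['force'])
E
```

```text
time: 16.95
eef_pos: [0.566, -0.0355, 0.3566]
eef_rot: [[-0.557, -0.83, -0.003], [-0.83, 0.557, 0.001], [0.001, 0.003, -1.0]]
force: [0.9, -0.4, -4.8]
gripper_width: 0.499
finger_force: 42.3
time: 17.55
eef_pos: [0.5663, -0.0354, 0.362]
eef_rot: [[-0.559, -0.829, -0.0], [-0.829, 0.559, 0.0], [0.0, 0.0, -1.0]]
force: [-1.1, 0.7, -5.0]
gripper_width: 0.501
finger_force: 42.3
-2.8076692191829458 [ 0.56630496 -0.03536372  0.36202477] [0.03881406 0.19086891 0.01671803] [-1.128078    0.70007806 -5.01748136]
```

```bash
python3 - <<'E'
from h import *
c=snap('scene');save(c,'scene1.pkl')
a=load('scene.pkl')
u=lambda I:cv2.resize(cv2.cvtColor(I[160:280,215:295],cv2.COLOR_RGB2BGR),(400,600),interpolation=cv2.INTER_CUBIC)
cv2.imwrite('pics/s1.png',np.hstack([u(a['img']),u(c['img'])]))
print(manip.state()['force'])
E
```

```text
[-0.24412428  0.24927669 -3.69054457]
```

View pics/s1.png

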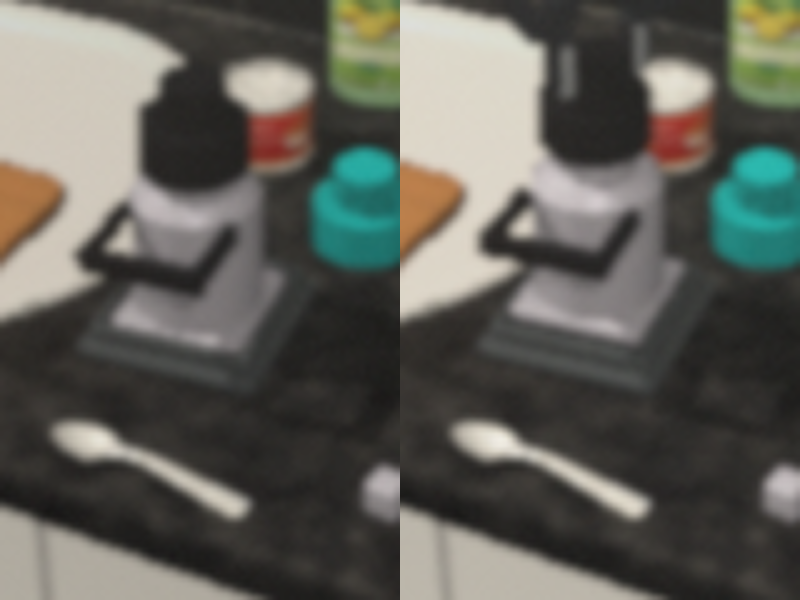

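The right-hand crop shows the jug about 10 mm up with the cap: its foot moved from y=350 to about 335, but it is still within the lips. The thread is therefore still engaged. I'll lower it back gently and feel for the seat.

```bash
python3 -m inch '[{"dx":0,"dy":0,"dz":2,"ax":0,"ay":0,"az":0,"fingers":0.3},{"dx":0,"dy":0,"dz":4,"ax":0,"ay":0,"az":0,"fingers":0.3},{"dx":0,"dy":0,"dz":4,"ax":0,"ay":0,"az":0,"fingers":0.3}]' 40
python3 -m inch '[{"dx":0,"dy":0,"dz":1,"ax":0,"ay":0,"az":0,"fingers":0.3},{"dx":0,"dy":0,"dz":2,"ax":0,"ay":0,"az":0,"fingers":0.3},{"dx":0,"dy":0,"dz":2,"ax":0,"ay":0,"az":0,"fingers":0.3}]' 40
python3 -m inch '[{"dx":0,"dy":0,"dz":1,"ax":0,"ay":0,"az":0,"fingers":0.3},{"dx":0,"dy":0,"dz":2,"ax":0,"ay":0,"az":0,"fingers":0.3},{"dx":0,"dy":0,"dz":2,"ax":0,"ay":0,"az":0,"fingers":0.3}]' 40
```

```text
time: 17.9
eef_pos: [0.5663, -0.0355, 0.3575]
eef_rot: [[-0.559, -0.829, -0.001], [-0.829, 0.559, 0.0], [0.0, 0.0, -1.0]]
force: [0.5, -0.5, -4.8]
gripper_width: 0.499
finger_force: 42.3
time: 18.2
eef_pos: [0.5664, -0.0354, 0.3558]
eef_rot: [[-0.559, -0.829, -0.0], [-0.829, 0.559, -0.0], [0.0, 0.0, -1.0]]
force: [-0.6, -0.8, -6.2]
gripper_width: 0.495
finger_force: 42.3
time: 18.5
eef_pos: [0.5663, -0.0354, 0.3538]
eef_rot: [[-0.558, -0.83, -0.0], [-0.83, 0.558, -0.0], [0.0, 0.0, -1.0]]
force: [-0.6, -0.7, -4.9]
gripper_width: 0.5
finger_force: 42.4
```

```bash
for i in 1 2; do python3 -m inch '[{"dx":0,"dy":0,"dz":1,"ax":0,"ay":0,"az":0,"fingers":0.3},{"dx":0,"dy":0,"dz":1,"ax":0,"ay":0,"az":0,"fingers":0.3}]' 40 | grep -E "eef_pos|force"; done
```

```text
eef_pos: [0.5663, -0.0355, 0.3533]
force: [-1.6, -0.3, -1.4]
finger_force: 42.6
eef_pos: [0.5664, -0.0356, 0.3523]
force: [-2.5, -1.4, 0.4]
finger_force: 42.8
```

Seated again at TCP z≈0.353, so the cap has risen only about 7 mm and must have slipped in the pads at 40 N. I'll release, rewind and regrip at 100 N.

```bash
python3 -m inch '[{"dx":0,"dy":0,"dz":0,"ax":0,"ay":0,"az":0,"fingers":1},{"dx":0,"dy":0,"dz":0,"ax":0,"ay":0,"az":0,"fingers":1},{"dx":0,"dy":0,"dz":0,"ax":0,"ay":0,"az":0,"fingers":1},{"dx":0,"dy":0,"dz":0,"ax":0,"ay":0,"az":0,"fingers":1},{"dx":0,"dy":0,"dz":0,"ax":0,"ay":0,"az":1.1,"fingers":1},{"dx":0,"dy":0,"dz":0,"ax":0,"ay":0,"az":1.1,"fingers":1},{"dx":0,"dy":0,"dz":0,"ax":0,"ay":0,"az":1.1,"fingers":1},{"dx":0,"dy":0,"dz":0,"ax":0,"ay":0,"az":1.1,"fingers":1},{"dx":0,"dy":0,"dz":0,"ax":0,"ay":0,"az":1.1,"fingers":1},{"dx":0,"dy":0,"dz":0,"ax":0,"ay":0,"az":1.1,"fingers":1},{"dx":0,"dy":0,"dz":0,"ax":0,"ay":0,"az":1.1,"fingers":1},{"dx":0,"dy":0,"dz":0,"ax":0,"ay":0,"az":1.1,"fingers":1}]' | grep -E "force|pos"
python3 -m inch '[{"dx":0,"dy":0,"dz":0,"ax":0,"ay":0,"az":1.75,"fingers":1},{"dx":0,"dy":0,"dz":0,"ax":0,"ay":0,"az":1.75,"fingers":1},{"dx":0,"dy":0,"dz":0,"ax":0,"ay":0,"az":1.75,"fingers":1},{"dx":0,"dy":0,"dz":0,"ax":0,"ay":0,"az":1.75,"fingers":1},{"dx":0,"dy":0,"dz":0,"ax":0,"ay":0,"az":1.75,"fingers":1},{"dx":0,"dy":0,"dz":0,"ax":0,"ay":0,"az":1.75,"fingers":1},{"dx":0,"dy":0,"dz":0,"ax":0,"ay":0,"az":1.75,"fingers":1},{"dx":0,"dy":0,"dz":0,"ax":0,"ay":0,"az":1.75,"fingers":1},{"dx":0,"dy":0,"dz":0,"ax":0,"ay":0,"az":1.75,"fingers":1},{"dx":0,"dy":0,"dz":0,"ax":0,"ay":0,"az":1.75,"fingers":1},{"dx":0,"dy":0,"dz":0,"ax":0,"ay":0,"az":1.75,"fingers":1},{"dx":0,"dy":0,"dz":0,"ax":0,"ay":0,"az":1.75,"fingers":1}]' | grep -E "force|pos"
python3 -m inch '[{"dx":0,"dy":0,"dz":0,"ax":0,"ay":0,"az":1.75,"fingers":1},{"dx":0,"dy":0,"dz":0,"ax":0,"ay":0,"az":1.75,"fingers":1},{"dx":0,"dy":0,"dz":0,"ax":0,"ay":0,"az":1.75,"fingers":1},{"dx":0,"dy":0,"dz":0,"ax":0,"ay":0,"az":1.75,"fingers":1},{"dx":0,"dy":0,"dz":0,"ax":0,"ay":0,"az":1.75,"fingers":1},{"dx":0,"dy":0,"dz":0,"ax":0,"ay":0,"az":1.75,"fingers":1},{"dx":0,"dy":0,"dz":0,"ax":0,"ay":0,"az":1.75,"fingers":1},{"dx":0,"dy":0,"dz":0,"ax":0,"ay":0,"az":1.75,"fingers":1},{"dx":0,"dy":0,"dz":0,"ax":0,"ay":0,"az":1.75,"fingers":1},{"dx":0,"dy":0,"dz":0,"ax":0,"ay":0,"az":1.75,"fingers":1},{"dx":0,"dy":0,"dz":0,"ax":0,"ay":0,"az":1.75,"fingers":1},{"dx":0,"dy":0,"dz":0,"ax":0,"ay":0,"az":1.75,"fingers":1}]' | grep -E "force|pos"
python3 -c "
from h import *;s=manip.state();print(s['qpos'][5],s['eef_pos'],s['force'],s['gripper_width'],s['eef_rot'])"
```

```text
eef_pos: [0.5665, -0.0354, 0.352]
force: [-1.1, -0.9, -0.7]
finger_force: 0.0
eef_pos: [0.5665, -0.0354, 0.352]
force: [-0.6, 0.3, 0.1]
finger_force: 0.0
eef_pos: [0.5665, -0.0354, 0.352]
force: [-0.0, -0.1, 0.3]
finger_force: 0.0
1.7975256099393413 [ 0.56650242 -0.03540793  0.35198951] [-0.01924615 -0.13533394  0.26930899] 1.0010378620376996 [[ 8.84351798e-01 -4.66820907e-01  3.71983643e-04]
 [-4.66820945e-01 -8.84351856e-01  1.81266893e-05]
 [ 3.20502507e-04 -1.89680126e-04 -9.99999931e-01]]
```

```bash
python3 -m inch '[{"dx":0,"dy":0,"dz":0,"ax":0,"ay":0,"az":1.05,"fingers":1},{"dx":0,"dy":0,"dz":0,"ax":0,"ay":0,"az":1.05,"fingers":1},{"dx":0,"dy":0,"dz":0,"ax":0,"ay":0,"az":1.05,"fingers":1},{"dx":0,"dy":0,"dz":0,"ax":0,"ay":0,"az":1.05,"fingers":1},{"dx":0,"dy":0,"dz":0,"ax":0,"ay":0,"az":1.05,"fingers":1},{"dx":0,"dy":0,"dz":0,"ax":0,"ay":0,"az":1.05,"fingers":1},{"dx":0,"dy":0,"dz":0,"ax":0,"ay":0,"az":1.05,"fingers":1},{"dx":0,"dy":0,"dz":0,"ax":0,"ay":0,"az":1.05,"fingers":1}]' | grep -E "force|pos"
python3 -m inch '[{"dx":0,"dy":0,"dz":0,"ax":0,"ay":0,"az":0,"fingers":0.2},{"dx":0,"dy":0,"dz":0,"ax":0,"ay":0,"az":0,"fingers":0.2},{"dx":0,"dy":0,"dz":0,"ax":0,"ay":0,"az":0,"fingers":0.2},{"dx":0,"dy":0,"dz":0,"ax":0,"ay":0,"az":0,"fingers":0.2},{"dx":0,"dy":0,"dz":0,"ax":0,"ay":0,"az":0,"fingers":0.2},{"dx":0,"dy":0,"dz":0,"ax":0,"ay":0,"az":0,"fingers":0.2},{"dx":0,"dy":0,"dz":0,"ax":0,"ay":0,"az":0,"fingers":0.2}]' 100
python3 -m inch '[{"dx":0,"dy":0,"dz":-0.1,"ax":0,"ay":0,"az":-0.6,"fingers":0.2},{"dx":0,"dy":0,"dz":-0.3,"ax":0,"ay":0,"az":-0.6,"fingers":0.2},{"dx":0,"dy":0,"dz":-0.5,"ax":0,"ay":0,"az":-0.6,"fingers":0.2},{"dx":0,"dy":0,"dz":-0.7,"ax":0,"ay":0,"az":-0.6,"fingers":0.2}]' 100
python3 -c "
from h import *;s=manip.state();print(s['qpos'][5],s['eef_pos'],s['force'],s['wrist_torque'])"
python3 -m inch '[{"dx":0,"dy":0,"dz":-0.1,"ax":0,"ay":0,"az":-0.9,"fingers":0.2},{"dx":0,"dy":0,"dz":-0.3,"ax":0,"ay":0,"az":-0.9,"fingers":0.2},{"dx":0,"dy":0,"dz":-0.5,"ax":0,"ay":0,"az":-0.9,"fingers":0.2},{"dx":0,"dy":0,"dz":-0.7,"ax":0,"ay":0,"az":-0.9,"fingers":0.2},{"dx":0,"dy":0,"dz":-0.9,"ax":0,"ay":0,"az":-0.9,"fingers":0.2},{"dx":0,"dy":0,"dz":-1.1,"ax":0,"ay":0,"az":-0.9,"fingers":0.2}]' 100
python3 -c "
from h import *;s=manip.state();print(s['qpos'][5],s['eef_pos'],s['force'],s['wrist_torque'])"
```

```text
eef_pos: [0.5665, -0.0354, 0.352]
force: [-0.3, 0.3, -0.7]
finger_force: 0.0
time: 24.0
eef_pos: [0.5665, -0.0354, 0.3525]
eef_rot: [[0.041, -0.999, 0.001], [-0.999, -0.041, -0.0], [0.0, -0.001, -1.0]]
force: [-0.6, -0.5, 5.7]
gripper_width: 0.48
finger_force: 100.5
time: 24.4
eef_pos: [0.5656, -0.0358, 0.3529]
eef_rot: [[0.602, -0.798, -0.002], [-0.798, -0.602, -0.001], [-0.001, 0.003, -1.0]]
force: [-4.0, -1.7, 6.2]
gripper_width: 0.481
finger_force: 101.7
2.2364355945439436 [ 0.56556783 -0.03579353  0.35288344] [-3.99621759 -1.73449804  6.15661503] [-0.44095285  0.84749032 -0.39682916]
time: 25.0
eef_pos: [0.5664, -0.036, 0.3538]
eef_rot: [[1.0, -0.024, 0.0], [-0.024, -1.0, -0.001], [0.0, 0.001, -1.0]]
force: [-0.3, -2.3, 2.0]
gripper_width: 0.476
finger_force: 101.4
1.3359397679735363 [ 0.56637634 -0.03604828  0.35379109] [-0.30874857 -2.28381141  1.9614959 ] [-0.47731746  0.088132   -0.18822731]
```

```bash
for i in 1 2; do python3 -m inch '[{"dx":0,"dy":0,"dz":0,"ax":0,"ay":0,"az":-0.6,"fingers":0.2},{"dx":0,"dy":0,"dz":0,"ax":0,"ay":0,"az":-0.6,"fingers":0.2},{"dx":0,"dy":0,"dz":0,"ax":0,"ay":0,"az":-0.6,"fingers":0.2},{"dx":0,"dy":0,"dz":0,"ax":0,"ay":0,"az":-0.6,"fingers":0.2}]' 100 >/dev/null
python3 -c "
from h import *;s=manip.state();print(s['qpos'][5],s['eef_pos'],s['force'],s['wrist_torque'])"; done
```

```text
0.7364424168803212 [ 0.56653021 -0.03505391  0.35414904] [-1.02502297  3.74301995  4.80585797] [ 0.69798189 -0.07736785 -0.50965109]
0.13673006877322122 [ 0.56666051 -0.03411267  0.35466316] [0.39633634 7.298457   8.62283394] [ 1.65308068  0.29343796 -0.69648756]
```

```bash
python3 -m inch '[{"dx":0,"dy":0,"dz":-0.7,"ax":0,"ay":0,"az":0,"fingers":0.2},{"dx":0,"dy":0,"dz":-1.2,"ax":0,"ay":0,"az":0,"fingers":0.2},{"dx":0,"dy":0,"dz":-1.2,"ax":0,"ay":0,"az":-0.9,"fingers":0.2},{"dx":0,"dy":0,"dz":-1.4,"ax":0,"ay":0,"az":-0.9,"fingers":0.2},{"dx":0,"dy":0,"dz":-1.6,"ax":0,"ay":0,"az":-0.9,"fingers":0.2},{"dx":0,"dy":0,"dz":-1.8,"ax":0,"ay":0,"az":-0.9,"fingers":0.2},{"dx":0,"dy":0,"dz":-2,"ax":0,"ay":0,"az":-0.9,"fingers":0.2},{"dx":0,"dy":0,"dz":-2.1,"ax":0,"ay":0,"az":-0.9,"fingers":0.2}]' 100 >/dev/null
python3 -c "
from h import *;s=manip.state();print(s['qpos'][5],s['eef_pos'],s['force'],s['wrist_torque'])"
for i in 1 2 ; do python3 -m inch '[{"dx":0,"dy":0,"dz":-0.2,"ax":0,"ay":0,"az":-0.9,"fingers":0.2},{"dx":0,"dy":0,"dz":-0.4,"ax":0,"ay":0,"az":-0.9,"fingers":0.2},{"dx":0,"dy":0,"dz":-0.6,"ax":0,"ay":0,"az":-0.9,"fingers":0.2},{"dx":0,"dy":0,"dz":-0.8,"ax":0,"ay":0,"az":-0.9,"fingers":0.2},{"dx":0,"dy":0,"dz":-0.9,"ax":0,"ay":0,"az":-0.9,"fingers":0.2},{"dx":0,"dy":0,"dz":-1,"ax":0,"ay":0,"az":-0.9,"fingers":0.2}]' 100 >/dev/null
python3 -c "
from h import *;s=manip.state();print(s['qpos'][5],s['eef_pos'],s['force'],s['wrist_torque'])"; done
```

```text
-0.7632178342324161 [ 0.56649991 -0.0344299   0.35655731] [0.34490432 5.54870253 9.24900874] [ 1.20613473  0.44576036 -0.71805772]
-1.6633737478396686 [ 0.5657504  -0.03438502  0.35736627] [-4.07783265  6.46419592  8.15664914] [ 0.71829085  1.02019304 -0.17585813]
-2.563083855755884 [ 0.56494364 -0.03483959  0.35845982] [-9.39392555  2.88208324 14.79494619] [ 0.72485426  1.97632945 -1.07629935]
```

```bash
for i in 1 2 3; do python3 -m inch '[{"dx":0,"dy":0,"dz":-1,"ax":0,"ay":0,"az":0,"fingers":0.2},{"dx":0,"dy":0,"dz":-2,"ax":0,"ay":0,"az":0,"fingers":0.2},{"dx":0,"dy":0,"dz":-2,"ax":0,"ay":0,"az":0,"fingers":0.2}]' 100 >/dev/null
python3 -c "
from h import *;s=manip.state();print(s['qpos'][5],s['eef_pos'],s['force'],s['wrist_torque'])"; done
```

```text
-2.557720182194556 [ 0.56569402 -0.03520313  0.35942549] [-4.15268099  2.48288244  4.77120088] [0.37730843 1.11476364 0.01216454]
-2.557901660918634 [ 0.566483   -0.0355096   0.36151801] [-2.55075797  0.65542    -0.13084868] [ 0.19754385  0.49514049 -0.01118571]
-2.557983434977317 [ 0.56655352 -0.0355257   0.36392585] [-0.72161695  1.27919245 -1.02586868] [0.16094099 0.30309914 0.03807301]
```

```bash
python3 -m inch '[{"dx":0,"dy":0,"dz":-2,"ax":0,"ay":0,"az":0,"fingers":0.2},{"dx":0,"dy":0,"dz":-4,"ax":0,"ay":0,"az":0,"fingers":0.2},{"dx":0,"dy":0,"dz":-5,"ax":0,"ay":0,"az":0,"fingers":0.2},{"dx":0,"dy":0,"dz":-5,"ax":0,"ay":0,"az":0,"fingers":0.2}]' 100 >/dev/null
python3 -c "
from h import *;s=manip.state();print(s['qpos'][5],s['eef_pos'],s['force'],s['wrist_torque'])
c=snap('scene');print(manip.state()['force']);save(c,'scene2.pkl')
a=load('scene.pkl')
g=lambda I,x0,x1,y0,y1:np.float32(cv2.cvtColor(I,cv2.COLOR_RGB2GRAY))[y0:y1,x0:x1]
# shift of handle/foot region
for n,(x0,x1,y0,y1) in {'body':(228,272,200,236)}.items():
    t=g(a['img'],x0,x1,y0,y1); s=g(c['img'],x0-6,x1+6,y0-8,y1+8)
    r=cv2.matchTemplate(s,t,cv2.TM_CCOEFF_NORMED);print(n,cv2.minMaxLoc(r))
"
```

```text
-2.557963861429753 [ 0.56647371 -0.03542761  0.36918659] [-1.47671711  0.86598227 -0.47380927] [ 0.15379946  0.31261061 -0.05172185]
[-1.93880225 -0.51829623 -0.0986394 ]
body (0.07290682196617126, 0.9721046686172485, (12, 16), (6, 7))
```

```bash
python3 -m inch '[{"dx":0,"dy":0,"dz":-4,"ax":0,"ay":0,"az":0,"fingers":0.2},{"dx":0,"dy":0,"dz":-8,"ax":0,"ay":0,"az":0,"fingers":0.2},{"dx":0,"dy":0,"dz":-12,"ax":0,"ay":0,"az":0,"fingers":0.2},{"dx":0,"dy":0,"dz":-16,"ax":0,"ay":0,"az":0,"fingers":0.2},{"dx":0,"dy":0,"dz":-22,"ax":0,"ay":0,"az":0,"fingers":0.2},{"dx":0,"dy":0,"dz":-30,"ax":0,"ay":0,"az":0,"fingers":0.2},{"dx":0,"dy":0,"dz":-30,"ax":0,"ay":0,"az":0,"fingers":0.2}]' 100 >/dev/null
python3 -c "
from h import *;s=manip.state();print(s['qpos'][5],s['eef_pos'],s['force'],s['wrist_torque'])
c=snap('scene');save(c,'scene3.pkl')
u=lambda I:cv2.resize(cv2.cvtColor(I[160:280,215:295],cv2.COLOR_RGB2BGR),(400,600),interpolation=cv2.INTER_CUBIC)
cv2.imwrite('pics/s2.png',u(c['img']))
"
```

```text
-2.5579847885443625 [ 0.56675417 -0.03550724  0.40052132] [-0.12623119  0.33236117 -0.67773833] [-0.06717721  0.02545746 -0.01781644]
```

View pics/s2.png

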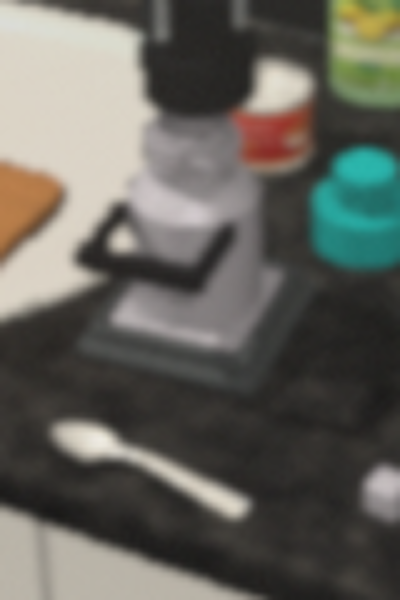

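The view shows the cap free above the neck at (195,80), with the jug seated in the stand and its foot back at y≈350. Now to the mat.

```bash
python3 -m inch '[{"dx":16,"dy":-25,"dz":0,"ax":0,"ay":0,"az":0.6,"fingers":0.2},{"dx":40,"dy":-61,"dz":0,"ax":0,"ay":0,"az":0.6,"fingers":0.2},{"dx":64,"dy":-98,"dz":0,"ax":0,"ay":0,"az":0.6,"fingers":0.2},{"dx":88,"dy":-135,"dz":0,"ax":0,"ay":0,"az":0.6,"fingers":0.2},{"dx":112,"dy":-172,"dz":0,"ax":0,"ay":0,"az":0.6,"fingers":0.2},{"dx":136,"dy":-209,"dz":0,"ax":0,"ay":0,"az":0.6,"fingers":0.2},{"dx":152,"dy":-234,"dz":0,"ax":0,"ay":0,"az":0.6,"fingers":0.2},{"dx":160,"dy":-246,"dz":20,"ax":0,"ay":0,"az":0.6,"fingers":0.2},{"dx":160,"dy":-246,"dz":50,"ax":0,"ay":0,"az":0.6,"fingers":0.2},{"dx":160,"dy":-246,"dz":70,"ax":0,"ay":0,"az":0.6,"fingers":0.2},{"dx":160,"dy":-246,"dz":80,"ax":0,"ay":0,"az":0.6,"fingers":0.2},{"dx":160,"dy":-246,"dz":80,"ax":0,"ay":0,"az":0.6,"fingers":0.2}]' 100
python3 - <<'E'
from h import *
np.set_printoptions(precision=4,suppress=True)
s=manip.state();R=s['eef_rot'];print(s['qpos'],R.T@(np.array([.611,-.3262,.320])-s['eef_pos'])*1000)
c=snap('wrist');save(c,'w3.pkl')
cv2.imwrite('pics/w3.png',cv2.resize(cv2.cvtColor(c['img'],cv2.COLOR_RGB2BGR),(800,600)))
E
```

```text
time: 31.1
eef_pos: [0.6103, -0.3252, 0.3168]
eef_rot: [[-0.992, -0.128, -0.003], [-0.128, 0.992, 0.002], [0.003, 0.003, -1.0]]
force: [0.8, 0.9, -0.6]
gripper_width: 0.481
finger_force: 102.1
[-0.6505  0.5728  1.2721 -0.      1.3006 -2.3495] [-0.5108 -1.0501 -3.2316]
```

View pics/w3.png

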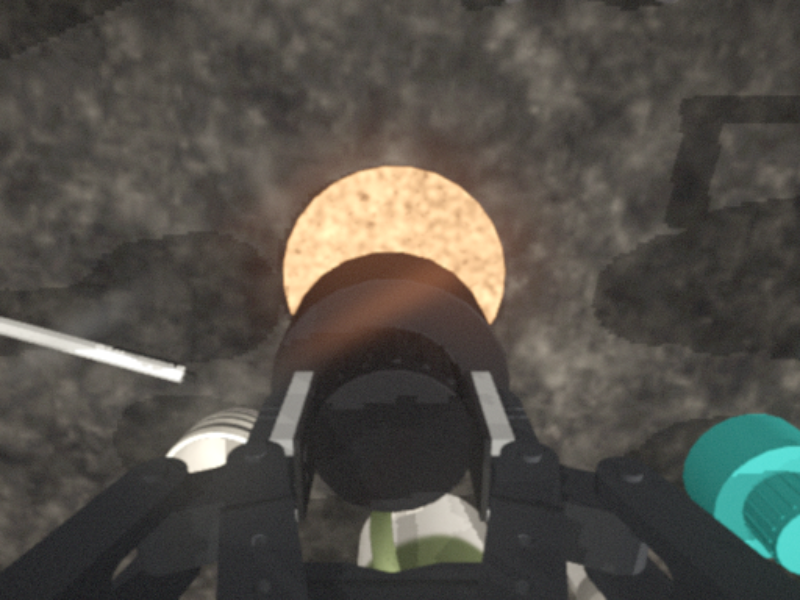

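The wrist view shows the mat with its left edge at 283, right edge at 505 and top edge at 165, so its centre is about (394,271). The cap is held in front of it, and a mug and a knife lie beyond.

```bash
python3 - <<'E'
from h import *
np.set_printoptions(precision=4,suppress=True)
k=1.5625;c=load('w3.pkl');P=lambda u,v,z:px(c,u/k,v/k,z)
L,Rr,T=P(283,270,.006),P(505,270,.006),P(394,165,.006);print(L,Rr,T,np.linalg.norm(L-Rr),(L+Rr)/2, T+[.06,0,0])
a=load('scene.pkl');print('mug',px(a,588/k,332/k,.05),px(a,588/k,358/k,.0))
E
```

```text
[ 0.6168 -0.3822  0.006 ] [ 0.6016 -0.2635  0.006 ] [ 0.5544 -0.33    0.006 ] 0.11964179035088907 [ 0.6092 -0.3228  0.006 ] [ 0.6144 -0.33    0.006 ]
mug [ 0.7431 -0.3975  0.05  ] [ 0.7207 -0.4096  0.    ]
```

```bash
python3 -m inch '[{"dx":-1,"dy":1,"dz":20,"ax":0,"ay":0,"az":0,"fingers":0.2},{"dx":-1,"dy":1,"dz":45,"ax":0,"ay":0,"az":0,"fingers":0.2},{"dx":-1,"dy":1,"dz":65,"ax":0,"ay":0,"az":0,"fingers":0.2},{"dx":-1,"dy":1,"dz":80,"ax":0,"ay":0,"az":0,"fingers":0.2},{"dx":-1,"dy":1,"dz":87,"ax":0,"ay":0,"az":0,"fingers":0.2},{"dx":-1,"dy":1,"dz":90,"ax":0,"ay":0,"az":0,"fingers":0.2},{"dx":-1,"dy":1,"dz":90,"ax":0,"ay":0,"az":0,"fingers":0.2},{"dx":-1,"dy":1,"dz":90,"ax":0,"ay":0,"az":0,"fingers":0.2}]' 100 | grep -E "pos|force"
for i in 1 2 3; do python3 -m inch '[{"dx":0,"dy":0,"dz":1,"ax":0,"ay":0,"az":0,"fingers":0.2},{"dx":0,"dy":0,"dz":2,"ax":0,"ay":0,"az":0,"fingers":0.2},{"dx":0,"dy":0,"dz":2,"ax":0,"ay":0,"az":0,"fingers":0.2}]' 100 | grep -E "pos|force:"; done
```

```text
eef_pos: [0.6119, -0.3247, 0.2301]
force: [0.8, -0.7, 0.1]
finger_force: 102.1
eef_pos: [0.6115, -0.3244, 0.227]
force: [-0.6, 0.5, -0.6]
finger_force: 102.1
eef_pos: [0.6115, -0.3244, 0.2246]
force: [-0.3, 0.1, -0.3]
finger_force: 102.1
eef_pos: [0.6116, -0.3244, 0.2234]
force: [-0.2, 0.9, 3.0]
finger_force: 102.8
```

```bash
python3 -m inch '[{"dx":0,"dy":0,"dz":0.5,"ax":0,"ay":0,"az":0,"fingers":0.2},{"dx":0,"dy":0,"dz":0.5,"ax":0,"ay":0,"az":0,"fingers":0.2},{"dx":0,"dy":0,"dz":0.5,"ax":0,"ay":0,"az":0,"fingers":0.6},{"dx":0,"dy":0,"dz":0.5,"ax":0,"ay":0,"az":0,"fingers":1},{"dx":0,"dy":0,"dz":0.5,"ax":0,"ay":0,"az":0,"fingers":1},{"dx":0,"dy":0,"dz":0.5,"ax":0,"ay":0,"az":0,"fingers":1},{"dx":0,"dy":0,"dz":-20,"ax":0,"ay":0,"az":0,"fingers":1},{"dx":0,"dy":0,"dz":-60,"ax":0,"ay":0,"az":0,"fingers":1},{"dx":0,"dy":0,"dz":-105,"ax":0,"ay":0,"az":0,"fingers":1},{"dx":0,"dy":0,"dz":-150,"ax":0,"ay":0,"az":0,"fingers":1},{"dx":0,"dy":0,"dz":-185,"ax":0,"ay":0,"az":0,"fingers":1},{"dx":0,"dy":0,"dz":-185,"ax":0,"ay":0,"az":0,"fingers":1}]' 40
python3 - <<'E'
from h import *
np.set_printoptions(precision=4,suppress=True)
k=1.5625
c=snap('scene');save(c,'s4.pkl');t=snap('top');save(t,'t4.pkl')
u=lambda I,x0,y0:cv2.resize(cv2.cvtColor(I[y0:y0+80,x0:x0+100],cv2.COLOR_RGB2BGR),(400,320),interpolation=cv2.INTER_CUBIC)
cv2.imwrite('pics/s4.png',np.hstack([u(c['img'],280,215),u(t['img'],270,190)]))
E
```

```text
time: 34.05
eef_pos: [0.6123, -0.3248, 0.4153]
eef_rot: [[-0.992, -0.128, 0.01], [-0.128, 0.992, -0.007], [-0.009, -0.009, -1.0]]
force: [0.3, -0.5, 0.8]
gripper_width: 0.994
finger_force: 0.0
```

View pics/s4.png

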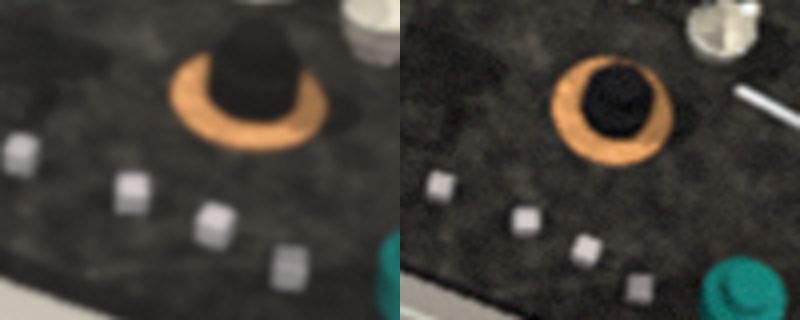

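The cap stands upright on the mat, grip on top (crop left (253,75), right (617,100)). All four cubes are at the front; cube 1 looks a little out of line. I'll look closely with the wrist camera.

```bash
python3 -m inch '[{"dx":40,"dy":9,"dz":-5,"ax":0,"ay":0,"az":0,"fingers":1},{"dx":85,"dy":20,"dz":-5,"ax":0,"ay":0,"az":0,"fingers":1},{"dx":130,"dy":30,"dz":-5,"ax":0,"ay":0,"az":0,"fingers":1},{"dx":170,"dy":40,"dz":-5,"ax":0,"ay":0,"az":0,"fingers":1},{"dx":186,"dy":44,"dz":-5,"ax":0,"ay":0,"az":0,"fingers":1},{"dx":186,"dy":44,"dz":-5,"ax":0,"ay":0,"az":0,"fingers":1},{"dx":186,"dy":44,"dz":-5,"ax":0,"ay":0,"az":0,"fingers":1}]' 40
python3 - <<'E'
from h import *
s=manip.state();print(s['qpos'])
c=snap('wrist');save(c,'w5.pkl')
cv2.imwrite('pics/w5.png',cv2.resize(cv2.cvtColor(c['img'],cv2.COLOR_RGB2BGR),(800,600),interpolation=cv2.INTER_CUBIC))
g=cv2.cvtColor(c['img'],cv2.COLOR_RGB2HSV);m=((g[...,2]>120)&(g[...,1]<40)).astype(np.uint8)
n,l,st,ce=cv2.connectedComponentsWithStats(m)
for i in range(1,n):
    if 80<st[i,4]<3000:
        p=np.argwhere(l==i)[:,::-1].astype(np.float32);print((ce[i]*1.5625).round(),st[i,4],px(c,*ce[i],.018).round(4),cv2.minAreaRect(p)[1:])
E
```

```text
time: 34.85
eef_pos: [0.4214, -0.3046, 0.4118]
eef_rot: [[-0.992, -0.127, -0.001], [-0.127, 0.992, 0.001], [0.001, 0.001, -1.0]]
force: [-0.8, 0.6, 0.2]
gripper_width: 1.002
finger_force: 0.0
[-8.40733162e-01  2.00062363e-01  1.59346765e+00  3.39347824e-04
  1.34950846e+00 -2.53895938e+00]
[412. 191.] 142 [ 0.3882 -0.2942  0.018 ] ((8.485281944274902, 28.142852783203125), 81.8698959350586)
[245. 242.] 553 [ 0.4372 -0.4033  0.018 ] ((23.433996200561523, 25.312292098999023), 79.69515228271484)
[714. 267.] 1859 [ 0.4133 -0.0781  0.018 ] ((121.79042053222656, 26.398677825927734), 13.276396751403809)
[326. 275.] 515 [ 0.4538 -0.3459  0.018 ] ((21.77889060974121, 24.890159606933594), 8.130102157592773)
[415. 295.] 518 [ 0.4604 -0.2822  0.018 ] ((27.163990020751953, 24.01102638244629), 75.96376037597656)
[539. 312.] 512 [ 0.4619 -0.1917  0.018 ] ((23.632347106933594, 23.41148567199707), 6.340191841125488)
[424. 332.] 98 [ 0.4872 -0.2718  0.018 ] ((16.041547775268555, 9.816469192504883), 28.610462188720703)
[733. 387.] 456 [ 0.5023 -0.0351  0.018 ] ((81.13057708740234, 6.296447277069092), 1.2188751697540283)
[180. 439.] 831 [ 0.5998 -0.4459  0.018 ] ((19.212116241455078, 71.06717681884766), 26.1881103515625)
[603. 440.] 852 [ 0.5588 -0.1207  0.018 ] ((71.06717681884766, 19.66814613342285), 63.8118896484375)
[737. 402.] 202 [ 0.5142 -0.0279  0.018 ] ((4.0, 67.0), 90.0)
[702. 450.] 2646 [ 0.5582 -0.0414  0.018 ] ((56.00286102294922, 64.48814392089844), 8.130102157592773)
[785. 473.] 651 [0.5709 0.0302 0.018 ] ((46.0, 21.0), 90.0)
[ 70. 489.] 222 [ 0.6567 -0.5329  0.018 ] ((27.649059295654297, 8.48874568939209), 14.03624439239502)
[449. 511.] 133 [ 0.6401 -0.2285  0.018 ] ((23.019474029541016, 12.820972442626953), 60.945396423339844)
[248. 567.] 518 [ 0.7177 -0.3883  0.018 ] ((37.19779968261719, 21.24492835998535), 57.528804779052734)
```

View pics/w5.png

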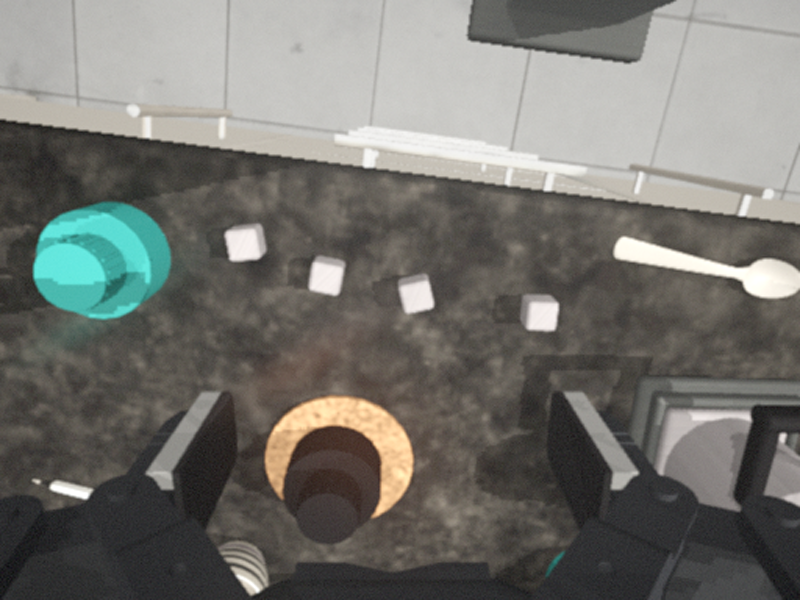

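The wrist view shows the cubes at A (245,242), B (326,275), C (416,294) and D (540,313). D has moved about 30 mm from where it was, so it has been knocked. Now I'll work out the pick moves.

```bash
cat > go.py <<'E'
import sys; from h import *
# go.py x y z [yaw of tool x, deg]: prints the shift in tool axes and az
a=[float(v) for v in sys.argv[1:]]
s=manip.state();R=np.array(s['eef_rot'])
d=R.T@(np.array(a[:3])-s['eef_pos'])*1000
yaw=np.degrees(np.arctan2(R[1,0],R[0,0]))
az=0 if len(a)<4 else -np.radians((a[3]-yaw+180)%360-180)
print('shift',d.round(1),'az',round(az,3),'yaw',yaw.round(1),'q6',s['qpos'][5].round(2),'w',round(s['gripper_width'],3),'F',s['force'].round(1))
E
python3 go.py .4619 -.1917 .177 -176
```

```text
shift [-54.2 106.7 235.1] az 0.058 yaw -172.7 q6 -2.54 w 0.998 F [ 0.  -0.2  0. ]
```

```bash
python3 -m inch '[{"dx":-20,"dy":38,"dz":30,"ax":0,"ay":0,"az":0.06,"fingers":0.55},{"dx":-40,"dy":76,"dz":60,"ax":0,"ay":0,"az":0.06,"fingers":0.55},{"dx":-54,"dy":105,"dz":90,"ax":0,"ay":0,"az":0.06,"fingers":0.55},{"dx":-54,"dy":107,"dz":130,"ax":0,"ay":0,"az":0.06,"fingers":0.55},{"dx":-54,"dy":107,"dz":175,"ax":0,"ay":0,"az":0.06,"fingers":0.55},{"dx":-54,"dy":107,"dz":210,"ax":0,"ay":0,"az":0.06,"fingers":0.55},{"dx":-54,"dy":107,"dz":228,"ax":0,"ay":0,"az":0.06,"fingers":0.55},{"dx":-54,"dy":107,"dz":235,"ax":0,"ay":0,"az":0.06,"fingers":0.55},{"dx":-54,"dy":107,"dz":235,"ax":0,"ay":0,"az":0.06,"fingers":0.55},{"dx":-54,"dy":107,"dz":235,"ax":0,"ay":0,"az":0.06,"fingers":0}]' 30
python3 -m inch '[{"dx":0,"dy":0,"dz":0,"ax":0,"ay":0,"az":0,"fingers":0},{"dx":0,"dy":0,"dz":0,"ax":0,"ay":0,"az":0,"fingers":0},{"dx":0,"dy":0,"dz":0,"ax":0,"ay":0,"az":0,"fingers":0},{"dx":0,"dy":0,"dz":0,"ax":0,"ay":0,"az":0,"fingers":0},{"dx":0,"dy":0,"dz":-20,"ax":0,"ay":0,"az":0,"fingers":0},{"dx":0,"dy":0,"dz":-60,"ax":0,"ay":0,"az":0,"fingers":0},{"dx":0,"dy":0,"dz":-105,"ax":0,"ay":0,"az":0,"fingers":0},{"dx":0,"dy":0,"dz":-150,"ax":0,"ay":0,"az":0,"fingers":0},{"dx":0,"dy":0,"dz":-190,"ax":0,"ay":0,"az":0,"fingers":0},{"dx":0,"dy":0,"dz":-190,"ax":0,"ay":0,"az":0,"fingers":0},{"dx":0,"dy":0,"dz":-190,"ax":0,"ay":0,"az":0,"fingers":0}]' 30
python3 go.py .5665 -.0355 .345
python3 - <<'E'
from h import *
np.set_printoptions(precision=4,suppress=True)
c=snap('wrist');save(c,'w6.pkl')
cv2.imwrite('pics/w6.png',c['img'][...,::-1])
E
```

```text
time: 35.9
eef_pos: [0.4622, -0.1918, 0.1784]
eef_rot: [[-0.998, -0.069, 0.001], [-0.069, 0.998, -0.001], [-0.001, -0.001, -1.0]]
force: [0.2, 0.4, -0.6]
gripper_width: 0.395
finger_force: 0.0
time: 37.0
eef_pos: [0.4612, -0.1915, 0.3688]
eef_rot: [[-0.998, -0.068, 0.002], [-0.068, 0.998, -0.001], [-0.002, -0.002, -1.0]]
force: [-0.1, -0.4, -1.4]
gripper_width: 0.25
finger_force: 29.8
shift [-115.7  148.5   23.7] az 0 yaw -176.1 q6 -2.26 w 0.25 F [-0.1 -0.4 -1.4]
```

View pics/w6.png

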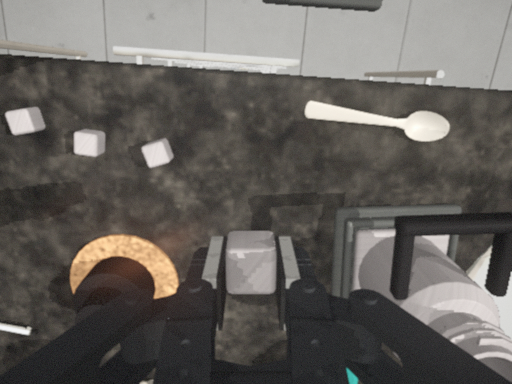

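The picture shows the cube held between the pads at (250,262). The other three are still at (25,121), (90,143) and (157,153).

```bash
python3 -m inch '[{"dx":-25,"dy":32,"dz":0,"ax":0,"ay":0,"az":0,"fingers":0},{"dx":-55,"dy":70,"dz":0,"ax":0,"ay":0,"az":0,"fingers":0},{"dx":-85,"dy":109,"dz":0,"ax":0,"ay":0,"az":0,"fingers":0},{"dx":-108,"dy":138,"dz":0,"ax":0,"ay":0,"az":0,"fingers":0},{"dx":-116,"dy":148.5,"dz":0,"ax":0,"ay":0,"az":0,"fingers":0},{"dx":-116,"dy":148.5,"dz":10,"ax":0,"ay":0,"az":0,"fingers":0},{"dx":-116,"dy":148.5,"dz":20,"ax":0,"ay":0,"az":0,"fingers":0},{"dx":-116,"dy":148.5,"dz":26,"ax":0,"ay":0,"az":0,"fingers":0},{"dx":-116,"dy":148.5,"dz":26,"ax":0,"ay":0,"az":0,"fingers":0},{"dx":-116,"dy":148.5,"dz":26,"ax":0,"ay":0,"az":0,"fingers":0}]' 30
python3 go.py .5665 -.0355 .342
python3 - <<'E'
from h import *
c=snap('wrist');save(c,'w7.pkl')
cv2.imwrite('pics/w7.png',c['img'][...,::-1])
E
```

```text
time: 38.05
eef_pos: [0.5666, -0.0365, 0.3416]
eef_rot: [[-0.998, -0.066, -0.001], [-0.066, 0.998, 0.0], [0.001, 0.0, -1.0]]
force: [0.1, -0.4, 0.7]
gripper_width: 0.251
finger_force: 29.8
shift [-0.   1.  -0.4] az 0 yaw -176.2 q6 -1.9 w 0.251 F [ 0.1 -0.4  0.7]
```

View pics/w7.png

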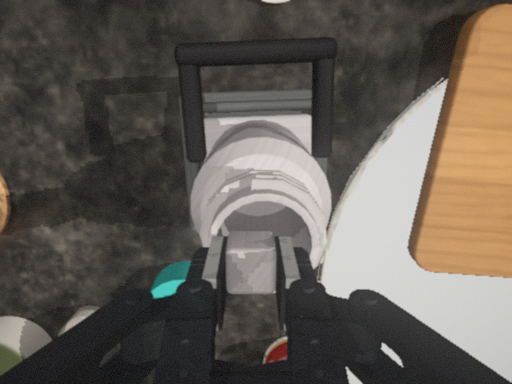

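The view shows the open neck with outer rim edges at u≈207 and 328 and top at v≈190. Its centre is about (267,249), slightly right of the held cube at u≈251.

```bash
python3 - <<'E'
from h import *
c=load('w7.pkl')
for p in [(207,245),(328,245),(267,189)]:print(px(c,*p,.162).round(4))
print(proj(c,(.5665,-.0355,.162)))
I=c['img'][150:320,170:360,::-1];cv2.imwrite('pics/w7c.png',cv2.resize(I,(760,680))[:600])
# bar of handle: outer corners at z .115
A,B=px(c,177,45,.115),px(c,337,39,.115);print(A,B,np.degrees(np.arctan2(-(B-A)[0],(B-A)[1])))
E
```

```text
[ 0.5673 -0.0573  0.162 ]
[0.5635 0.0008 0.162 ]
[ 0.5371 -0.0308  0.162 ]
[252.28006952 246.22040625]
[ 0.47578701 -0.08121101  0.115     ] [0.46728943 0.00265019 0.115     ] 5.785984327023232
```

View pics/w7c.png

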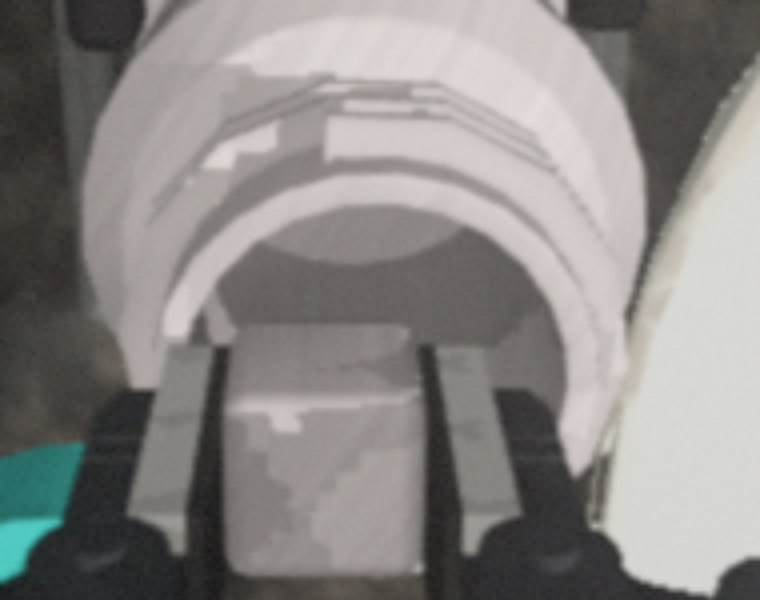

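Measured relative to the tool, the neck's centre is about 7 mm toward +y, because the jug shifted in its seat. I'll correct for that and drop the cube.

```bash
python3 -m inch '[{"dx":0,"dy":4,"dz":-1,"ax":0,"ay":0,"az":0,"fingers":0},{"dx":0,"dy":7,"dz":-1,"ax":0,"ay":0,"az":0,"fingers":0},{"dx":0,"dy":7,"dz":-1,"ax":0,"ay":0,"az":0,"fingers":0},{"dx":0,"dy":7,"dz":-1,"ax":0,"ay":0,"az":0,"fingers":0}]' 30
python3 - <<'E'
from h import *
c=snap('wrist');save(c,'w8.pkl')
g=c['img'].astype(int).sum(2)
for v in (225,232,238): print(v,[(u,int(g[v,u])) for u in range(196,330,3)])
E
```

```text
time: 38.5
eef_pos: [0.5665, -0.0282, 0.3431]
eef_rot: [[-0.998, -0.069, 0.0], [-0.069, 0.998, -0.0], [-0.0, -0.0, -1.0]]
force: [0.9, 0.2, -0.0]
gripper_width: 0.25
finger_force: 29.8
225 [(196, 605), (199, 598), (202, 464), (205, 299), (208, 287), (211, 429), (214, 314), (217, 305), (220, 308), (223, 305), (226, 313), (229, 298), (232, 308), (235, 305), (238, 300), (241, 298), (244, 298), (247, 291), (250, 300), (253, 297), (256, 296), (259, 304), (262, 303), (265, 310), (268, 306), (271, 298), (274, 299), (277, 300), (280, 296), (283, 268), (286, 286), (289, 323), (292, 590), (295, 597), (298, 580), (301, 571), (304, 618), (307, 602), (310, 563), (313, 377), (316, 200), (319, 287), (322, 539), (325, 556), (328, 640)]
232 [(196, 470), (199, 426), (202, 283), (205, 268), (208, 280), (211, 321), (214, 458), (217, 372), (220, 282), (223, 292), (226, 297), (229, 316), (232, 357), (235, 355), (238, 365), (241, 364), (244, 362), (247, 363), (250, 370), (253, 380), (256, 386), (259, 384), (262, 368), (265, 355), (268, 349), (271, 415), (274, 300), (277, 284), (280, 283), (283, 345), (286, 329), (289, 321), (292, 337), (295, 581), (298, 606), (301, 562), (304, 573), (307, 594), (310, 305), (313, 205), (316, 222), (319, 488), (322, 559), (325, 638), (328, 640)]
238 [(196, 485), (199, 307), (202, 262), (205, 259), (208, 269), (211, 352), (214, 399), (217, 395), (220, 398), (223, 237), (226, 162), (229, 352), (232, 373), (235, 376), (238, 377), (241, 386), (244, 391), (247, 373), (250, 392), (253, 389), (256, 394), (259, 400), (262, 411), (265, 401), (268, 389), (271, 426), (274, 251), (277, 165), (280, 402), (283, 391), (286, 403), (289, 405), (292, 280), (295, 584), (298, 600), (301, 583), (304, 571), (307, 625), (310, 476), (313, 236), (316, 412), (319, 540), (322, 593), (325, 642), (328, 648)]
```

```bash
python3 -m inch '[{"dx":0,"dy":0,"dz":1,"ax":0,"ay":0,"az":0,"fingers":0.6},{"dx":0,"dy":0,"dz":1,"ax":0,"ay":0,"az":0,"fingers":0.6},{"dx":0,"dy":0,"dz":1,"ax":0,"ay":0,"az":0,"fingers":0.6},{"dx":0,"dy":0,"dz":1,"ax":0,"ay":0,"az":0,"fingers":0.6},{"dx":0,"dy":0,"dz":-15,"ax":0,"ay":0,"az":0,"fingers":0.55},{"dx":0,"dy":0,"dz":-30,"ax":0,"ay":0,"az":0,"fingers":0.55},{"dx":0,"dy":0,"dz":-30,"ax":0,"ay":0,"az":0,"fingers":0.55}]' 30
python3 - <<'E'
from h import *
# cubes on the table, and the look into the jug
a=snap('scene');t=snap('top');save(a,'s9.pkl')
for c,W in((a,(280,360,245,290)),(t,(270,340,230,270))):
    g=cv2.cvtColor(c['img'],cv2.COLOR_RGB2HSV);m=np.zeros(g.shape[:2],np.uint8);x0,x1,y0,y1=W
    m[y0:y1,x0:x1]=((g[...,2]>105)&(g[...,1]<45))[y0:y1,x0:x1]
    n,l,st,ce=cv2.connectedComponentsWithStats(m)
    for i in range(1,n):
        if st[i,4]>15:print(st[i,4],px(c,*ce[i],.013).round(4))
E
python3 go.py .4604 -.2822 .177 -159
```

```text
time: 39.25
eef_pos: [0.5671, -0.0286, 0.3749]
eef_rot: [[-0.998, -0.068, 0.004], [-0.068, 0.998, -0.001], [-0.004, -0.001, -1.0]]
force: [0.3, 0.4, 0.4]
gripper_width: 0.551
finger_force: 0.0
79 [ 0.4618 -0.2809  0.013 ]
82 [ 0.456  -0.3454  0.013 ]
90 [ 0.4398 -0.4044  0.013 ]
41 [ 0.3336 -0.2476  0.013 ]
43 [ 0.461  -0.2824  0.013 ]
44 [ 0.4553 -0.347   0.013 ]
180 [ 0.3492 -0.2344  0.013 ]
42 [ 0.4385 -0.405   0.013 ]
shift [ 123.2 -245.9  195.7] az -0.298 yaw -176.1 q6 -1.89 w 0.55 F [-0.1  0.1 -0.9]
```

```bash
python3 -m inch '[{"dx":20,"dy":-40,"dz":0,"ax":0,"ay":0,"az":-0.3,"fingers":0.55},{"dx":41,"dy":-82,"dz":0,"ax":0,"ay":0,"az":-0.3,"fingers":0.55},{"dx":62,"dy":-124,"dz":0,"ax":0,"ay":0,"az":-0.3,"fingers":0.55},{"dx":83,"dy":-166,"dz":10,"ax":0,"ay":0,"az":-0.3,"fingers":0.55},{"dx":104,"dy":-208,"dz":30,"ax":0,"ay":0,"az":-0.3,"fingers":0.55},{"dx":120,"dy":-240,"dz":60,"ax":0,"ay":0,"az":-0.3,"fingers":0.55},{"dx":123,"dy":-246,"dz":100,"ax":0,"ay":0,"az":-0.3,"fingers":0.55},{"dx":123,"dy":-246,"dz":145,"ax":0,"ay":0,"az":-0.3,"fingers":0.55},{"dx":123,"dy":-246,"dz":180,"ax":0,"ay":0,"az":-0.3,"fingers":0.55},{"dx":123,"dy":-246,"dz":195,"ax":0,"ay":0,"az":-0.3,"fingers":0.55},{"dx":123,"dy":-246,"dz":195,"ax":0,"ay":0,"az":-0.3,"fingers":0.55},{"dx":123,"dy":-246,"dz":195,"ax":0,"ay":0,"az":-0.3,"fingers":0}]' 30
python3 -m inch '[{"dx":0,"dy":0,"dz":0,"ax":0,"ay":0,"az":0,"fingers":0},{"dx":0,"dy":0,"dz":0,"ax":0,"ay":0,"az":0,"fingers":0},{"dx":0,"dy":0,"dz":0,"ax":0,"ay":0,"az":0,"fingers":0},{"dx":0,"dy":0,"dz":0,"ax":0,"ay":0,"az":0,"fingers":0},{"dx":0,"dy":0,"dz":-20,"ax":0,"ay":0,"az":0,"fingers":0},{"dx":0,"dy":0,"dz":-60,"ax":0,"ay":0,"az":0,"fingers":0},{"dx":0,"dy":0,"dz":-105,"ax":0,"ay":0,"az":0,"fingers":0},{"dx":0,"dy":0,"dz":-150,"ax":0,"ay":0,"az":0,"fingers":0},{"dx":0,"dy":0,"dz":-192,"ax":0,"ay":0,"az":0,"fingers":0},{"dx":0,"dy":0,"dz":-192,"ax":0,"ay":0,"az":0,"fingers":0},{"dx":0,"dy":0,"dz":-192,"ax":0,"ay":0,"az":0,"fingers":0}]' 30
python3 go.py .5665 -.0285 .342 -176
```

```text
time: 40.55
eef_pos: [0.4604, -0.2822, 0.1775]
eef_rot: [[-0.933, -0.36, -0.001], [-0.36, 0.933, 0.001], [0.001, 0.001, -1.0]]
force: [0.5, -0.8, 0.3]
gripper_width: 0.396
finger_force: 0.0
time: 41.65
eef_pos: [0.4605, -0.2822, 0.3712]
eef_rot: [[-0.933, -0.36, 0.002], [-0.36, 0.933, -0.002], [-0.001, -0.003, -1.0]]
force: [0.1, -0.7, -1.4]
gripper_width: 0.251
finger_force: 31.1
shift [-190.2  198.7   28.9] az 0.298 yaw -158.9 q6 -2.7 w 0.251 F [ 0.1 -0.7 -1.4]
```

```bash
python3 -m inch '[{"dx":-24,"dy":25,"dz":0,"ax":0,"ay":0,"az":0.3,"fingers":0},{"dx":-56,"dy":58,"dz":0,"ax":0,"ay":0,"az":0.3,"fingers":0},{"dx":-88,"dy":92,"dz":0,"ax":0,"ay":0,"az":0.3,"fingers":0},{"dx":-120,"dy":125,"dz":0,"ax":0,"ay":0,"az":0.3,"fingers":0},{"dx":-152,"dy":159,"dz":0,"ax":0,"ay":0,"az":0.3,"fingers":0},{"dx":-180,"dy":188,"dz":0,"ax":0,"ay":0,"az":0.3,"fingers":0},{"dx":-190,"dy":199,"dz":0,"ax":0,"ay":0,"az":0.3,"fingers":0},{"dx":-190,"dy":199,"dz":10,"ax":0,"ay":0,"az":0.3,"fingers":0},{"dx":-190,"dy":199,"dz":22,"ax":0,"ay":0,"az":0.3,"fingers":0},{"dx":-190,"dy":199,"dz":29,"ax":0,"ay":0,"az":0.3,"fingers":0},{"dx":-190,"dy":199,"dz":29,"ax":0,"ay":0,"az":0.3,"fingers":0},{"dx":-190,"dy":199,"dz":29,"ax":0,"ay":0,"az":0.3,"fingers":0}]' 30
python3 -m inch '[{"dx":0,"dy":0,"dz":0,"ax":0,"ay":0,"az":0,"fingers":0.6},{"dx":0,"dy":0,"dz":0,"ax":0,"ay":0,"az":0,"fingers":0.6},{"dx":0,"dy":0,"dz":0,"ax":0,"ay":0,"az":0,"fingers":0.6},{"dx":0,"dy":0,"dz":0,"ax":0,"ay":0,"az":0,"fingers":0.6},{"dx":0,"dy":0,"dz":-15,"ax":0,"ay":0,"az":0,"fingers":0.55},{"dx":0,"dy":0,"dz":-32,"ax":0,"ay":0,"az":0,"fingers":0.55},{"dx":0,"dy":0,"dz":-32,"ax":0,"ay":0,"az":0,"fingers":0.55}]' 30
python3 go.py .4545 -.346 .177 -180.5
```

```text
time: 42.85
eef_pos: [0.5659, -0.0294, 0.3404]
eef_rot: [[-0.998, -0.066, -0.001], [-0.066, 0.998, 0.0], [0.001, 0.0, -1.0]]
force: [-0.4, 1.1, -0.4]
gripper_width: 0.251
finger_force: 31.1
time: 43.55
eef_pos: [0.5668, -0.0283, 0.3752]
eef_rot: [[-0.998, -0.068, 0.005], [-0.068, 0.998, -0.001], [-0.005, -0.002, -1.0]]
force: [0.4, -0.7, -0.5]
gripper_width: 0.546
finger_force: 0.0
shift [ 134.7 -309.   198.1] az 0.077 yaw -176.1 q6 -1.89 w 0.546 F [ 0.4 -0.7 -0.5]
```

```bash
python3 -m inch '[{"dx":19,"dy":-44,"dz":0,"ax":0,"ay":0,"az":0.08,"fingers":0.55},{"dx":38,"dy":-88,"dz":0,"ax":0,"ay":0,"az":0.08,"fingers":0.55},{"dx":57,"dy":-132,"dz":0,"ax":0,"ay":0,"az":0.08,"fingers":0.55},{"dx":76,"dy":-176,"dz":0,"ax":0,"ay":0,"az":0.08,"fingers":0.55},{"dx":95,"dy":-220,"dz":10,"ax":0,"ay":0,"az":0.08,"fingers":0.55},{"dx":114,"dy":-262,"dz":20,"ax":0,"ay":0,"az":0.08,"fingers":0.55},{"dx":130,"dy":-298,"dz":45,"ax":0,"ay":0,"az":0.08,"fingers":0.55},{"dx":135,"dy":-309,"dz":90,"ax":0,"ay":0,"az":0.08,"fingers":0.55},{"dx":135,"dy":-309,"dz":135,"ax":0,"ay":0,"az":0.08,"fingers":0.55},{"dx":135,"dy":-309,"dz":175,"ax":0,"ay":0,"az":0.08,"fingers":0.55},{"dx":135,"dy":-309,"dz":197,"ax":0,"ay":0,"az":0.08,"fingers":0.55},{"dx":135,"dy":-309,"dz":197,"ax":0,"ay":0,"az":0.08,"fingers":0.55}]' 30
python3 -m inch '[{"dx":0,"dy":0,"dz":0,"ax":0,"ay":0,"az":0,"fingers":0},{"dx":0,"dy":0,"dz":0,"ax":0,"ay":0,"az":0,"fingers":0},{"dx":0,"dy":0,"dz":0,"ax":0,"ay":0,"az":0,"fingers":0},{"dx":0,"dy":0,"dz":0,"ax":0,"ay":0,"az":0,"fingers":0},{"dx":0,"dy":0,"dz":0,"ax":0,"ay":0,"az":0,"fingers":0},{"dx":0,"dy":0,"dz":-20,"ax":0,"ay":0,"az":0,"fingers":0},{"dx":0,"dy":0,"dz":-60,"ax":0,"ay":0,"az":0,"fingers":0},{"dx":0,"dy":0,"dz":-105,"ax":0,"ay":0,"az":0,"fingers":0},{"dx":0,"dy":0,"dz":-150,"ax":0,"ay":0,"az":0,"fingers":0},{"dx":0,"dy":0,"dz":-192,"ax":0,"ay":0,"az":0,"fingers":0},{"dx":0,"dy":0,"dz":-192,"ax":0,"ay":0,"az":0,"fingers":0},{"dx":0,"dy":0,"dz":-192,"ax":0,"ay":0,"az":0,"fingers":0}]' 30
python3 go.py .5665 -.0285 .342 -176
```

```text
time: 44.75
eef_pos: [0.4519, -0.3453, 0.1731]
eef_rot: [[-1.0, 0.012, -0.002], [0.012, 1.0, 0.003], [0.002, 0.002, -1.0]]
force: [0.2, 0.1, 0.2]
gripper_width: 0.551
finger_force: 0.0
time: 45.95
eef_pos: [0.4526, -0.3457, 0.3692]
eef_rot: [[-1.0, 0.012, 0.002], [0.012, 1.0, -0.002], [-0.002, -0.002, -1.0]]
force: [-0.1, 0.5, -0.9]
gripper_width: 0.251
finger_force: 30.5
shift [-110.2  318.6   26.7] az -0.082 yaw 179.3 q6 -2.41 w 0.251 F [-0.1  0.5 -0.9]
```

```bash
python3 -m inch '[{"dx":-12,"dy":35,"dz":0,"ax":0,"ay":0,"az":-0.08,"fingers":0},{"dx":-28,"dy":80,"dz":0,"ax":0,"ay":0,"az":-0.08,"fingers":0},{"dx":-44,"dy":126,"dz":0,"ax":0,"ay":0,"az":-0.08,"fingers":0},{"dx":-60,"dy":172,"dz":0,"ax":0,"ay":0,"az":-0.08,"fingers":0},{"dx":-76,"dy":218,"dz":0,"ax":0,"ay":0,"az":-0.08,"fingers":0},{"dx":-92,"dy":264,"dz":0,"ax":0,"ay":0,"az":-0.08,"fingers":0},{"dx":-105,"dy":303,"dz":0,"ax":0,"ay":0,"az":-0.08,"fingers":0},{"dx":-110,"dy":318.6,"dz":0,"ax":0,"ay":0,"az":-0.08,"fingers":0},{"dx":-110,"dy":318.6,"dz":10,"ax":0,"ay":0,"az":-0.08,"fingers":0},{"dx":-110,"dy":318.6,"dz":22,"ax":0,"ay":0,"az":-0.08,"fingers":0},{"dx":-110,"dy":318.6,"dz":26,"ax":0,"ay":0,"az":-0.08,"fingers":0},{"dx":-110,"dy":318.6,"dz":26,"ax":0,"ay":0,"az":-0.08,"fingers":0}]' 30
python3 -m inch '[{"dx":0,"dy":0,"dz":0,"ax":0,"ay":0,"az":0,"fingers":0},{"dx":0,"dy":0,"dz":0,"ax":0,"ay":0,"az":0,"fingers":0.6},{"dx":0,"dy":0,"dz":0,"ax":0,"ay":0,"az":0,"fingers":0.6},{"dx":0,"dy":0,"dz":0,"ax":0,"ay":0,"az":0,"fingers":0.6},{"dx":0,"dy":0,"dz":0,"ax":0,"ay":0,"az":0,"fingers":0.6},{"dx":0,"dy":0,"dz":-15,"ax":0,"ay":0,"az":0,"fingers":0.55},{"dx":0,"dy":0,"dz":-32,"ax":0,"ay":0,"az":0,"fingers":0.55},{"dx":0,"dy":0,"dz":-32,"ax":0,"ay":0,"az":0,"fingers":0.55}]' 30
python3 - <<'E'
from h import *
a=snap('scene');t=snap('top')
for c,W in((a,(280,360,245,290)),(t,(270,340,230,270))):
    g=cv2.cvtColor(c['img'],cv2.COLOR_RGB2HSV);m=np.zeros(g.shape[:2],np.uint8);x0,x1,y0,y1=W
    m[y0:y1,x0:x1]=((g[...,2]>105)&(g[...,1]<45))[y0:y1,x0:x1]
    n,l,st,ce=cv2.connectedComponentsWithStats(m)
    for i in range(1,n):
        if st[i,4]>15:print(st[i,4],px(c,*ce[i],.013).round(4))
E
python3 go.py .438 -.404 .177 -162.5
```

```text
time: 47.15
eef_pos: [0.5656, -0.0299, 0.3401]
eef_rot: [[-0.998, -0.066, -0.003], [-0.066, 0.998, 0.0], [0.003, 0.001, -1.0]]
force: [0.1, -1.0, -0.6]
gripper_width: 0.249
finger_force: 30.5
time: 47.95
eef_pos: [0.567, -0.0284, 0.3762]
eef_rot: [[-0.998, -0.068, 0.005], [-0.068, 0.998, -0.001], [-0.005, -0.001, -1.0]]
force: [0.3, -0.1, -0.1]
gripper_width: 0.549
finger_force: 0.0
89 [ 0.44   -0.4044  0.013 ]
41 [ 0.3336 -0.2476  0.013 ]
180 [ 0.3492 -0.2344  0.013 ]
43 [ 0.4389 -0.4051  0.013 ]
shift [ 153.7 -366.   196.8] az -0.237 yaw -176.1 q6 -1.89 w 0.547 F [-0.8 -0.3 -0.3]
```

```bash
python3 -m inch '[{"dx":19,"dy":-44,"dz":0,"ax":0,"ay":0,"az":-0.24,"fingers":0.55},{"dx":38,"dy":-88,"dz":0,"ax":0,"ay":0,"az":-0.24,"fingers":0.55},{"dx":57,"dy":-133,"dz":0,"ax":0,"ay":0,"az":-0.24,"fingers":0.55},{"dx":76,"dy":-178,"dz":0,"ax":0,"ay":0,"az":-0.24,"fingers":0.55},{"dx":95,"dy":-223,"dz":0,"ax":0,"ay":0,"az":-0.24,"fingers":0.55},{"dx":114,"dy":-268,"dz":10,"ax":0,"ay":0,"az":-0.24,"fingers":0.55},{"dx":133,"dy":-313,"dz":20,"ax":0,"ay":0,"az":-0.24,"fingers":0.55},{"dx":150,"dy":-356,"dz":40,"ax":0,"ay":0,"az":-0.24,"fingers":0.55},{"dx":154,"dy":-366,"dz":85,"ax":0,"ay":0,"az":-0.24,"fingers":0.55},{"dx":154,"dy":-366,"dz":120,"ax":0,"ay":0,"az":-0.24,"fingers":0.55},{"dx":154,"dy":-366,"dz":130,"ax":0,"ay":0,"az":-0.24,"fingers":0.55},{"dx":154,"dy":-366,"dz":130,"ax":0,"ay":0,"az":-0.24,"fingers":0.55}]' 30
python3 go.py .438 -.404 .177 -162.5
```

```text
time: 49.25
eef_pos: [0.437, -0.4032, 0.2416]
eef_rot: [[-0.953, -0.303, -0.003], [-0.303, 0.953, 0.004], [0.002, 0.005, -1.0]]
force: [0.8, 0.3, 0.8]
gripper_width: 0.548
finger_force: 0.0
shift [-0.8 -1.4 64.6] az 0.003 yaw -162.3 q6 -2.81 w 0.548 F [0.8 0.3 0.8]
```

```bash
python3 -m inch '[{"dx":0,"dy":-0.5,"dz":30,"ax":0,"ay":0,"az":0,"fingers":0.55},{"dx":0,"dy":-0.5,"dz":55,"ax":0,"ay":0,"az":0,"fingers":0.55},{"dx":0,"dy":-0.5,"dz":67,"ax":0,"ay":0,"az":0,"fingers":0.55},{"dx":0,"dy":-0.5,"dz":67,"ax":0,"ay":0,"az":0,"fingers":0.55},{"dx":0,"dy":-0.5,"dz":67,"ax":0,"ay":0,"az":0,"fingers":0},{"dx":0,"dy":-0.5,"dz":67,"ax":0,"ay":0,"az":0,"fingers":0},{"dx":0,"dy":-0.5,"dz":67,"ax":0,"ay":0,"az":0,"fingers":0},{"dx":0,"dy":-0.5,"dz":67,"ax":0,"ay":0,"az":0,"fingers":0},{"dx":0,"dy":-0.5,"dz":67,"ax":0,"ay":0,"az":0,"fingers":0}]' 30
python3 -m inch '[{"dx":0,"dy":0,"dz":-20,"ax":0,"ay":0,"az":0,"fingers":0},{"dx":0,"dy":0,"dz":-60,"ax":0,"ay":0,"az":0,"fingers":0},{"dx":0,"dy":0,"dz":-105,"ax":0,"ay":0,"az":0,"fingers":0},{"dx":0,"dy":0,"dz":-150,"ax":0,"ay":0,"az":0,"fingers":0},{"dx":0,"dy":0,"dz":-192,"ax":0,"ay":0,"az":0,"fingers":0},{"dx":0,"dy":0,"dz":-192,"ax":0,"ay":0,"az":0,"fingers":0},{"dx":0,"dy":0,"dz":-192,"ax":0,"ay":0,"az":0,"fingers":0}]' 30
python3 go.py .5665 -.0285 .342 -176
```

```text
time: 50.15
eef_pos: [0.4384, -0.4052, 0.1789]
eef_rot: [[-0.953, -0.303, 0.002], [-0.303, 0.953, -0.003], [-0.001, -0.003, -1.0]]
force: [-0.3, 0.8, 7.1]
gripper_width: 0.252
finger_force: 30.3
time: 50.85
eef_pos: [0.4377, -0.4046, 0.3707]
eef_rot: [[-0.953, -0.303, 0.002], [-0.303, 0.953, -0.003], [-0.001, -0.004, -1.0]]
force: [1.1, -0.3, -0.9]
gripper_width: 0.251
finger_force: 29.6
shift [-236.7  319.4   27.9] az 0.238 yaw -162.3 q6 -2.81 w 0.251 F [ 1.1 -0.3 -0.9]
```

```bash
python3 -m inch '[{"dx":-21,"dy":29,"dz":0,"ax":0,"ay":0,"az":0.24,"fingers":0},{"dx":-49,"dy":66,"dz":0,"ax":0,"ay":0,"az":0.24,"fingers":0},{"dx":-77,"dy":104,"dz":0,"ax":0,"ay":0,"az":0.24,"fingers":0},{"dx":-105,"dy":142,"dz":0,"ax":0,"ay":0,"az":0.24,"fingers":0},{"dx":-133,"dy":180,"dz":0,"ax":0,"ay":0,"az":0.24,"fingers":0},{"dx":-161,"dy":218,"dz":0,"ax":0,"ay":0,"az":0.24,"fingers":0},{"dx":-189,"dy":256,"dz":0,"ax":0,"ay":0,"az":0.24,"fingers":0},{"dx":-217,"dy":293,"dz":0,"ax":0,"ay":0,"az":0.24,"fingers":0},{"dx":-236,"dy":319,"dz":0,"ax":0,"ay":0,"az":0.24,"fingers":0},{"dx":-236.5,"dy":319.5,"dz":8,"ax":0,"ay":0,"az":0.24,"fingers":0},{"dx":-236.5,"dy":319.5,"dz":20,"ax":0,"ay":0,"az":0.24,"fingers":0},{"dx":-236.5,"dy":319.5,"dz":27,"ax":0,"ay":0,"az":0.24,"fingers":0}]' 30
python3 -m inch '[{"dx":0,"dy":0,"dz":0,"ax":0,"ay":0,"az":0,"fingers":0},{"dx":0,"dy":0,"dz":0,"ax":0,"ay":0,"az":0,"fingers":0},{"dx":0,"dy":0,"dz":0,"ax":0,"ay":0,"az":0,"fingers":0.6},{"dx":0,"dy":0,"dz":0,"ax":0,"ay":0,"az":0,"fingers":0.6},{"dx":0,"dy":0,"dz":0,"ax":0,"ay":0,"az":0,"fingers":0.6},{"dx":0,"dy":0,"dz":0,"ax":0,"ay":0,"az":0,"fingers":0.6},{"dx":0,"dy":0,"dz":-15,"ax":0,"ay":0,"az":0,"fingers":0.55},{"dx":0,"dy":0,"dz":-50,"ax":0,"ay":0,"az":0,"fingers":0.55},{"dx":0,"dy":0,"dz":-95,"ax":0,"ay":0,"az":0,"fingers":0.55},{"dx":0,"dy":0,"dz":-95,"ax":0,"ay":0,"az":0,"fingers":0.55}]' 30
python3 - <<'E'
from h import *
c=snap('wrist');save(c,'w10.pkl')
cv2.imwrite('pics/w10.png',cv2.resize(c['img'][...,::-1],(800,600),interpolation=cv2.INTER_CUBIC))
E
```

```text
time: 52.05
eef_pos: [0.5653, -0.029, 0.3392]
eef_rot: [[-0.998, -0.068, -0.004], [-0.068, 0.998, 0.001], [0.004, 0.001, -1.0]]
force: [-1.1, -0.5, 0.2]
gripper_width: 0.251
finger_force: 29.6
time: 53.05
eef_pos: [0.5673, -0.0285, 0.4438]
eef_rot: [[-0.998, -0.068, 0.012], [-0.068, 0.998, -0.003], [-0.012, -0.004, -1.0]]
force: [0.7, 0.2, -0.1]
gripper_width: 0.549
finger_force: 0.0
```

View pics/w10.png

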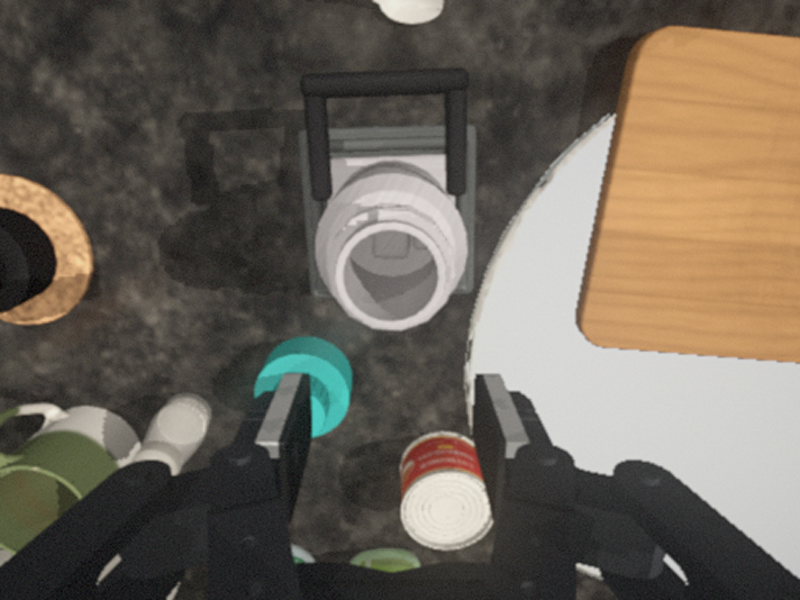

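The view shows the cubes inside the jug. The rim ellipse spans u 334–453 and v 222–331, centred at about (393,276). The handle bar's outer edge runs (302,78)–(468,69) and its inner edge (304,98)–(467,92). The board's right edge runs (640,40)–(577,335).

```bash
python3 - <<'E'
from h import *
np.set_printoptions(precision=4,suppress=True)
k=1.5625;c=load('w10.pkl');P=lambda u,v,z:px(c,u/k,v/k,z)
print('mouth',P(393.5,276,.162),P(334,276,.162),P(453,276,.162),P(393.5,222,.162),P(393.5,331,.162))
A,B=P(302,80,.115),P(468,70,.115);C,D=P(304,98,.115),P(467,92,.115)
for a,b in((A,B),(C,D)):print('bar',a,b,(a+b)/2,'yaw',np.arctan2(-(b-a)[0],(b-a)[1]),np.linalg.norm(b-a))
S=[P(322,130,.026),P(475,126,.026),P(473,292,.026),P(313,294,.026)];print('stand',S)
e1,e2=P(637,50,.024),P(580,325,.024);print('board right edge',e1,e2,'dir',np.arctan2(-(e2-e1)[1],(e2-e1)[0]))
print('near/far',P(760,31,.024),P(760,358,.024),P(670,27,.024),P(610,349,.024))
s=load('s9.pkl');a=load('scene.pkl')
# board far/left edges from the scene view: earlier read corners
E
```

```text
mouth [ 0.5655 -0.0284  0.162 ] [ 0.5675 -0.0572  0.162 ] [0.5635 0.0003 0.162 ] [ 0.5391 -0.0303  0.162 ] [ 0.5943 -0.0264  0.162 ]
bar [ 0.4779 -0.0816  0.115 ] [0.4674 0.0029 0.115 ] [ 0.4727 -0.0394  0.115 ] yaw 0.12391008541794477 0.08524210145823714
bar [ 0.4866 -0.0805  0.115 ] [0.4779 0.0036 0.115 ] [ 0.4823 -0.0384  0.115 ] yaw 0.10264843595286367 0.08453588243020986
stand [array([ 0.5056, -0.0817,  0.026 ]), array([0.4958, 0.0227, 0.026 ]), array([0.6151, 0.0352, 0.026 ]), array([ 0.625 , -0.0853,  0.026 ])]
board right edge [0.4409 0.1239 0.024 ] [0.6368 0.1213 0.024 ] dir 0.013389930723342524
near/far [0.4242 0.2015 0.024 ] [0.6548 0.2679 0.024 ] [0.4259 0.1424 0.024 ] [0.6553 0.1484 0.024 ]
```

```bash
python3 go.py .4768 -.0387 .400 96.3
```

```text
shift [90.8 -4.  40.1] az 1.529 yaw -176.1 q6 -1.89 w 0.552 F [-0.   0.5 -0.9]
```

```bash
python3 -m inch '[{"dx":15,"dy":-1,"dz":0,"ax":0,"ay":0,"az":1.53,"fingers":0.4},{"dx":30,"dy":-2,"dz":0,"ax":0,"ay":0,"az":1.53,"fingers":0.4},{"dx":45,"dy":-2,"dz":0,"ax":0,"ay":0,"az":1.53,"fingers":0.4},{"dx":60,"dy":-3,"dz":0,"ax":0,"ay":0,"az":1.53,"fingers":0.4},{"dx":75,"dy":-4,"dz":10,"ax":0,"ay":0,"az":1.53,"fingers":0.4},{"dx":91,"dy":-4,"dz":20,"ax":0,"ay":0,"az":1.53,"fingers":0.4},{"dx":91,"dy":-4,"dz":30,"ax":0,"ay":0,"az":1.53,"fingers":0.4},{"dx":91,"dy":-4,"dz":40,"ax":0,"ay":0,"az":1.53,"fingers":0.4},{"dx":91,"dy":-4,"dz":40,"ax":0,"ay":0,"az":1.53,"fingers":0.4},{"dx":91,"dy":-4,"dz":40,"ax":0,"ay":0,"az":1.53,"fingers":0.4},{"dx":91,"dy":-4,"dz":40,"ax":0,"ay":0,"az":1.53,"fingers":0.4},{"dx":91,"dy":-4,"dz":40,"ax":0,"ay":0,"az":1.53,"fingers":0.4}]' 40
python3 - <<'E'
from h import *
c=snap('wrist');c=snap('wrist');save(c,'w11.pkl')
print(manip.state()['eef_pos'])
g=cv2.cvtColor(c['img'],cv2.COLOR_RGB2GRAY)
for p in [(.4768,-.0387,.115),(.4768,-.010,.115),(.4768,-.065,.115)]: print(proj(c,p).round(1))
# where dark bar crosses: sample along world x at fixed y
for y in (-.015,-.0387,-.060):
    r=[]
    for x in np.arange(.455,.505,.002):
        u,v=proj(c,(x,y,.115)); 
        if 0<=int(v)<384 and 0<=int(u)<512: r.append((round(x,3),int(g[int(round(v)),int(round(u))])))
    print(y,r)
E
python3 go.py .4768 -.0387 .261 96.3
```

```text
time: 54.3
eef_pos: [0.4754, -0.0385, 0.3962]
eef_rot: [[-0.111, 0.994, -0.001], [0.994, 0.111, 0.0], [0.0, -0.001, -1.0]]
force: [0.4, -0.1, 0.5]
gripper_width: 0.401
finger_force: 0.0
[ 0.47554556 -0.03851069  0.3965362 ]
[252.2 184.4]
[256.6 147.5]
[248.4 216.2]
-0.015 [(np.float64(0.455), 61), (np.float64(0.457), 62), (np.float64(0.459), 63), (np.float64(0.461), 58), (np.float64(0.463), 50), (np.float64(0.465), 58), (np.float64(0.467), 58), (np.float64(0.469), 43), (np.float64(0.471), 49), (np.float64(0.473), 51), (np.float64(0.475), 55), (np.float64(0.477), 34), (np.float64(0.479), 53), (np.float64(0.481), 72), (np.float64(0.483), 62), (np.float64(0.485), 67), (np.float64(0.487), 67), (np.float64(0.489), 69), (np.float64(0.491), 86), (np.float64(0.493), 105), (np.float64(0.495), 107), (np.float64(0.497), 87), (np.float64(0.499), 107), (np.float64(0.501), 100), (np.float64(0.503), 94)]
-0.0387 [(np.float64(0.455), 76), (np.float64(0.457), 75), (np.float64(0.459), 71), (np.float64(0.461), 60), (np.float64(0.463), 58), (np.float64(0.465), 64), (np.float64(0.467), 66), (np.float64(0
[... 450 characters left out ...]
p.float64(0.455), 87), (np.float64(0.457), 77), (np.float64(0.459), 77), (np.float64(0.461), 70), (np.float64(0.463), 68), (np.float64(0.465), 68), (np.float64(0.467), 64), (np.float64(0.469), 65), (np.float64(0.471), 67), (np.float64(0.473), 47), (np.float64(0.475), 48), (np.float64(0.477), 50), (np.float64(0.479), 50), (np.float64(0.481), 55), (np.float64(0.483), 36), (np.float64(0.485), 68), (np.float64(0.487), 60), (np.float64(0.489), 56), (np.float64(0.491), 56), (np.float64(0.493), 54), (np.float64(0.495), 54), (np.float64(0.497), 55), (np.float64(0.499), 64), (np.float64(0.501), 57), (np.float64(0.503), 57)]
shift [ -0.4   1.3 135.5] az 0.002 yaw 96.4 q6 -0.43 w 0.4 F [ 0.1 -0.2  0.2]
```

```bash
python3 -m inch '[{"dx":0,"dy":0.7,"dz":25,"ax":0,"ay":0,"az":0,"fingers":0.4},{"dx":0,"dy":0.7,"dz":55,"ax":0,"ay":0,"az":0,"fingers":0.4},{"dx":0,"dy":0.7,"dz":80,"ax":0,"ay":0,"az":0,"fingers":0.4},{"dx":0,"dy":0.7,"dz":100,"ax":0,"ay":0,"az":0,"fingers":0.4},{"dx":0,"dy":0.7,"dz":118,"ax":0,"ay":0,"az":0,"fingers":0.4},{"dx":0,"dy":0.7,"dz":130,"ax":0,"ay":0,"az":0,"fingers":0.4},{"dx":0,"dy":0.7,"dz":135,"ax":0,"ay":0,"az":0,"fingers":0.4},{"dx":0,"dy":0.7,"dz":135,"ax":0,"ay":0,"az":0,"fingers":0.4},{"dx":0,"dy":0.7,"dz":135,"ax":0,"ay":0,"az":0,"fingers":0.4}]' 40
python3 -m inch '[{"dx":0,"dy":0,"dz":0,"ax":0,"ay":0,"az":0,"fingers":0},{"dx":0,"dy":0,"dz":0,"ax":0,"ay":0,"az":0,"fingers":0},{"dx":0,"dy":0,"dz":0,"ax":0,"ay":0,"az":0,"fingers":0},{"dx":0,"dy":0,"dz":0,"ax":0,"ay":0,"az":0,"fingers":0},{"dx":0,"dy":0,"dz":0,"ax":0,"ay":0,"az":0,"fingers":0},{"dx":0,"dy":0,"dz":0,"ax":0,"ay":0,"az":0,"fingers":0}]' 40
python3 -m inch '[{"dx":0,"dy":0,"dz":0,"ax":0,"ay":0,"az":0,"fingers":0},{"dx":0,"dy":0,"dz":0,"ax":0,"ay":0,"az":0,"fingers":0},{"dx":0,"dy":0,"dz":0,"ax":0,"ay":0,"az":0,"fingers":0}]' 115
```

```text
time: 55.3
eef_pos: [0.4767, -0.0386, 0.2625]
eef_rot: [[-0.109, 0.994, 0.001], [0.994, 0.109, -0.0], [-0.001, 0.001, -1.0]]
force: [-0.2, -0.6, 0.4]
gripper_width: 0.398
finger_force: 0.0
time: 55.9
eef_pos: [0.4761, -0.0385, 0.2627]
eef_rot: [[-0.109, 0.994, 0.0], [0.994, 0.109, -0.0], [-0.0, 0.0, -1.0]]
force: [-3.2, -0.2, 5.5]
gripper_width: 0.133
finger_force: 39.5
time: 56.2
eef_pos: [0.4761, -0.0386, 0.2629]
eef_rot: [[-0.109, 0.994, 0.0], [0.994, 0.109, -0.0], [-0.0, 0.0, -1.0]]
force: [-4.7, 0.1, 7.3]
gripper_width: 0.112
finger_force: 112.6
```

```bash
python3 -m inch '[{"dx":0,"dy":0,"dz":-1,"ax":0,"ay":0,"az":0,"fingers":0},{"dx":0,"dy":0,"dz":-2,"ax":0,"ay":0,"az":0,"fingers":0},{"dx":0,"dy":0,"dz":-4,"ax":0,"ay":0,"az":0,"fingers":0},{"dx":0,"dy":0,"dz":-6,"ax":0,"ay":0,"az":0,"fingers":0},{"dx":0,"dy":0,"dz":-8,"ax":0,"ay":0,"az":0,"fingers":0},{"dx":0,"dy":0,"dz":-8,"ax":0,"ay":0,"az":0,"fingers":0}]' 115
python3 -m inch '[{"dx":0,"dy":0,"dz":-5,"ax":0,"ay":0,"az":0,"fingers":0},{"dx":0,"dy":0,"dz":-12,"ax":0,"ay":0,"az":0,"fingers":0},{"dx":0,"dy":0,"dz":-20,"ax":0,"ay":0,"az":0,"fingers":0},{"dx":0,"dy":0,"dz":-30,"ax":0,"ay":0,"az":0,"fingers":0},{"dx":0,"dy":0,"dz":-40,"ax":0,"ay":0,"az":0,"fingers":0},{"dx":0,"dy":0,"dz":-47,"ax":0,"ay":0,"az":0,"fingers":0},{"dx":0,"dy":0,"dz":-50,"ax":0,"ay":0,"az":0,"fingers":0},{"dx":0,"dy":0,"dz":-50,"ax":0,"ay":0,"az":0,"fingers":0}]' 115
python3 - <<'E'
from h import *
s=manip.state();print(s['wrist_torque'],s['force'])
for n in('scene','top'):
    c=snap(n);save(c,n+'12.pkl')
c=snap('wrist');save(c,'w12.pkl')
# tilt check: body's axis in scene picture = edges of bright body at two rows
a=load('scene12.pkl');g=cv2.cvtColor(a['img'],cv2.COLOR_RGB2GRAY)
print([proj(a,p).round(1) for p in[(.566,-.029,.08),(.566,-.029,.17),(.566,-.029,.228)]])
E
python3 go.py .4515 .1960 .320
```

```text
time: 56.8
eef_pos: [0.4763, -0.0385, 0.2699]
eef_rot: [[-0.109, 0.994, -0.0], [0.994, 0.109, 0.0], [0.0, -0.0, -1.0]]
force: [-1.5, -0.4, -5.1]
gripper_width: 0.115
finger_force: 112.2
time: 57.6
eef_pos: [0.4765, -0.0385, 0.3205]
eef_rot: [[-0.109, 0.994, 0.001], [0.994, 0.109, -0.0], [-0.0, 0.001, -1.0]]
force: [0.2, 0.1, -5.1]
gripper_width: 0.113
finger_force: 112.5
[-0.13798182  0.40986825  0.02335086] [ 0.16790216  0.07764547 -5.08741334]
[array([253.4, 205. ]), array([252.6, 181.7]), array([252.1, 165.8])]
shift [235.7   1.   -0.5] az 0 yaw 96.2 q6 -0.42 w 0.119 F [ 1.1  0.8 -5.4]
```

```bash
python3 -m inch '[{"dx":6,"dy":0,"dz":0,"ax":0,"ay":0,"az":0,"fingers":0},{"dx":18,"dy":0,"dz":0,"ax":0,"ay":0,"az":0,"fingers":0},{"dx":36,"dy":0,"dz":0,"ax":0,"ay":0,"az":0,"fingers":0},{"dx":60,"dy":0,"dz":0,"ax":0,"ay":0,"az":0,"fingers":0},{"dx":88,"dy":0,"dz":0,"ax":0,"ay":0,"az":0,"fingers":0},{"dx":118,"dy":0,"dz":0,"ax":0,"ay":0,"az":0,"fingers":0},{"dx":148,"dy":0,"dz":0,"ax":0,"ay":0,"az":0,"fingers":0},{"dx":176,"dy":0,"dz":0,"ax":0,"ay":0,"az":0,"fingers":0},{"dx":200,"dy":0,"dz":0,"ax":0,"ay":0,"az":0,"fingers":0},{"dx":218,"dy":0,"dz":0,"ax":0,"ay":0,"az":0,"fingers":0},{"dx":230,"dy":0,"dz":0,"ax":0,"ay":0,"az":0,"fingers":0},{"dx":236,"dy":0,"dz":0,"ax":0,"ay":0,"az":0,"fingers":0}]' 115
python3 -m inch '[{"dx":0,"dy":0,"dz":0,"ax":0,"ay":0,"az":0,"fingers":0},{"dx":0,"dy":0,"dz":4,"ax":0,"ay":0,"az":0,"fingers":0},{"dx":0,"dy":0,"dz":12,"ax":0,"ay":0,"az":0,"fingers":0},{"dx":0,"dy":0,"dz":22,"ax":0,"ay":0,"az":0,"fingers":0},{"dx":0,"dy":0,"dz":30,"ax":0,"ay":0,"az":0,"fingers":0},{"dx":0,"dy":0,"dz":36,"ax":0,"ay":0,"az":0,"fingers":0},{"dx":0,"dy":0,"dz":39,"ax":0,"ay":0,"az":0,"fingers":0},{"dx":0,"dy":0,"dz":40,"ax":0,"ay":0,"az":0,"fingers":0},{"dx":0,"dy":0,"dz":40,"ax":0,"ay":0,"az":0,"fingers":0}]' 115
python3 go.py .4515 .1960 .272
```

```text
time: 58.95
eef_pos: [0.4501, 0.1975, 0.3197]
eef_rot: [[-0.11, 0.994, -0.001], [0.994, 0.11, 0.0], [0.0, -0.001, -1.0]]
force: [0.8, -0.1, -5.5]
gripper_width: 0.116
finger_force: 112.4
time: 59.85
eef_pos: [0.4508, 0.1961, 0.2798]
eef_rot: [[-0.109, 0.994, 0.0], [0.994, 0.109, 0.0], [0.0, 0.0, -1.0]]
force: [0.2, 0.3, -5.0]
gripper_width: 0.115
finger_force: 112.3
shift [-0.2  0.7  7.8] az 0 yaw 96.2 q6 0.07 w 0.115 F [ 0.2  0.3 -5. ]
```

```bash
python3 -m inch '[{"dx":0,"dy":0,"dz":2,"ax":0,"ay":0,"az":0,"fingers":0},{"dx":0,"dy":0,"dz":4,"ax":0,"ay":0,"az":0,"fingers":0},{"dx":0,"dy":0,"dz":4.5,"ax":0,"ay":0,"az":0,"fingers":0},{"dx":0,"dy":0,"dz":4.5,"ax":0,"ay":0,"az":0,"fingers":0}]' 115 | grep -E "pos|force:"
for i in 1 2 3; do python3 -m inch '[{"dx":0,"dy":0,"dz":0.5,"ax":0,"ay":0,"az":0,"fingers":0},{"dx":0,"dy":0,"dz":1,"ax":0,"ay":0,"az":0,"fingers":0},{"dx":0,"dy":0,"dz":1,"ax":0,"ay":0,"az":0,"fingers":0}]' 115 | grep -E "pos|force:"; done
```

```text
eef_pos: [0.4506, 0.1961, 0.2753]
force: [0.1, -0.0, -5.1]
finger_force: 112.4
eef_pos: [0.4507, 0.1961, 0.2744]
force: [-1.0, 0.1, -3.8]
finger_force: 112.7
eef_pos: [0.4504, 0.1961, 0.2735]
force: [-4.8, -0.5, 0.8]
finger_force: 113.5
eef_pos: [0.4504, 0.1961, 0.2734]
force: [-6.9, -1.0, 9.4]
finger_force: 114.6
```

```bash
python3 -m inch '[{"dx":0,"dy":0,"dz":-0.5,"ax":0,"ay":0,"az":0,"fingers":0},{"dx":0,"dy":0,"dz":-0.5,"ax":0,"ay":0,"az":0,"fingers":0},{"dx":0,"dy":0,"dz":-0.5,"ax":0,"ay":0,"az":0,"fingers":0}]' 30 | grep -E "pos|force"
python3 -m inch '[{"dx":0,"dy":0,"dz":-0.5,"ax":0,"ay":0,"az":0,"fingers":0.2},{"dx":0,"dy":0,"dz":-0.5,"ax":0,"ay":0,"az":0,"fingers":0.3},{"dx":0,"dy":0,"dz":-0.5,"ax":0,"ay":0,"az":0,"fingers":0.4},{"dx":0,"dy":0,"dz":-0.5,"ax":0,"ay":0,"az":0,"fingers":0.4}]' 30
python3 -m inch '[{"dx":0,"dy":0,"dz":-10,"ax":0,"ay":0,"az":0,"fingers":0.4},{"dx":0,"dy":0,"dz":-30,"ax":0,"ay":0,"az":0,"fingers":0.4},{"dx":0,"dy":0,"dz":-65,"ax":0,"ay":0,"az":0,"fingers":0.4},{"dx":0,"dy":0,"dz":-105,"ax":0,"ay":0,"az":0,"fingers":0.4},{"dx":0,"dy":0,"dz":-145,"ax":0,"ay":0,"az":0,"fingers":0.4},{"dx":0,"dy":0,"dz":-170,"ax":0,"ay":0,"az":0,"fingers":0.4},{"dx":0,"dy":0,"dz":-170,"ax":0,"ay":0,"az":0,"fingers":0.4},{"dx":0,"dy":0,"dz":-170,"ax":0,"ay":0,"az":0,"fingers":0.4}]' 30
python3 - <<'E'
from h import *
a=snap('scene');t=snap('top');save(a,'s13.pkl');save(t,'t13.pkl')
# upright and placed: is the rim / body where an upright jug at (.540,.207) predicts it? compare with first picture's foot
for n,c in(('scene',a),('top',t)):
    c0=load(n+'.pkl')
    # tin, shaker, cap unmoved: template matches
    g0=cv2.cvtColor(c0['img'],cv2.COLOR_RGB2GRAY);g=cv2.cvtColor(c['img'],cv2.COLOR_RGB2GRAY)
    for nm,p in(('tin',(.60,.40,.06)),('shaker',(.74,-.193,.05))):
        u,v=proj(c0,p).astype(int);T=g0[v-14:v+14,u-12:u+12];S=g[v-20:v+20,u-18:u+18]
        r=cv2.minMaxLoc(cv2.matchTemplate(S,T,cv2.TM_CCOEFF_NORMED));print(n,nm,round(r[1],3),r[3],'expect (6,6)')
    for nm,P in(('old',(.5655,-.0345,0.014)),):
        q0=proj(c0,P);q1=proj(c,(.540,.207,.024));print(n,'old->new px',q0.round(),q1.round())
        g1=g[int(q1[1])-50:int(q1[1])+12,int(q1[0])-26:int(q1[0])+26]
        col=[(int(q1[1])-50+i,np.where(row>120)[0][[0,-1]]+int(q1[0])-26 if (row>120).any() else None) for i,row in enumerate(g1) if i%5==0];print(col)
E
```

```text
eef_pos: [0.4504, 0.1961, 0.2734]
force: [-5.9, -0.5, 5.3]
finger_force: 114.0
time: 61.85
eef_pos: [0.4511, 0.1961, 0.2735]
eef_rot: [[-0.109, 0.994, 0.001], [0.994, 0.109, 0.0], [0.0, 0.001, -1.0]]
force: [0.9, -0.8, 0.4]
gripper_width: 0.398
finger_force: 0.0
time: 62.65
eef_pos: [0.4505, 0.1961, 0.4441]
eef_rot: [[-0.109, 0.994, 0.002], [0.994, 0.109, 0.0], [0.0, 0.002, -1.0]]
force: [-0.9, -0.8, -0.3]
gripper_width: 0.399
finger_force: 0.0
scene tin 0.992 (6, 6) expect (6,6)
scene shaker 1.0 (6, 6) expect (6,6)
scene old->new px [255. 221.] [193. 206.]
[(155, array([168, 199])), (160, array([166, 217])), (165, array([166, 217])), (170, array([166, 217])), (175, array([166, 217])), (180, array([168, 217])), (185, array([178, 217])), (190, array([180, 217])), (195, array([196, 217])), (200, array([166, 217])), (205, array([166, 198])), (210, array([166, 217])), (215, array([166, 217]))]
top tin 0.348 (0, 0) expect (6,6)
top shaker 0.997 (6, 6) expect (6,6)
top old->new px [253. 202.] [199. 186.]
[(136, array([183, 224])), (141, array([184, 224])), (146, array([187, 224])), (151, array([188, 224])), (156, array([188, 224])), (161, array([189, 224])), (166, array([187, 224])), (171, array([181, 224])), (176, array([183, 224])), (181, array([173, 212])), (186, array([173, 224])), (191, array([173, 224])), (196, array([173, 224]))]
```

```bash
python3 - <<'E'
from h import *
c=snap('wrist')
def rect(z,x0=.46,x1=.63,y0=.10,y1=.30,s=2000):
    W=np.float32([(x0,y0),(x1,y0),(x1,y1),(x0,y1)]);src=np.float32([proj(c,(*w,z)) for w in W])
    dst=np.float32([((w[0]-x0)*s,(w[1]-y0)*s) for w in W])
    return cv2.warpPerspective(c['img'],cv2.getPerspectiveTransform(src,dst),(int((x1-x0)*s),int((y1-y0)*s)))
r=cv2.cvtColor(rect(.172),cv2.COLOR_RGB2GRAY)
h=cv2.HoughCircles(cv2.medianBlur(r,5),cv2.HOUGH_GRADIENT,1,40,param1=80,param2=25,minRadius=43,maxRadius=58)
print('rim', [(round(.46+q[0]/2000,4),round(.10+q[1]/2000,4),q[2]/2) for q in h[0][:4]] if h is not None else None)
# board area vs foot: wood (saturated) pixels around the foot at the plane z=.024
f=rect(.024);m=(cv2.cvtColor(f,cv2.COLOR_RGB2HSV)[...,1]>70)
for y in(.14,.15,.155,.16,.165,.19,.21,.24,.25,.255,.26,.265,.27):
    row=m[int((y-.10)*2000)];print(y,''.join('w' if b else '.' for b in row[::10]))
E
```

```text
rim [(np.float32(0.5408), np.float32(0.2043), np.float32(23.0))]
0.14 wwwwwwwwwwwwwww...................
0.15 wwwwwwwwwwwww.....................
0.155 wwwwwwwww.........................
0.16 wwwwwwww..........................
0.165 wwwwwwww..........................
0.19 wwwwwwww..........................
0.21 wwwwwww..........................w
0.24 wwwwwww...................wwwwwwww
0.25 wwwwwwwwwwwwwww...........wwwwwwww
0.255 wwwwwwwwwwwwwwwwwwwwwwwwwwwwwwwwww
0.26 wwwwwwwwwwwwwwwwwwwwwwwwwwwwwwwwww
0.265 wwwwwwwwwwwwwwwwwwwwwwwwwwwwwwwwww
0.27 wwwwwwwwwwwwwwwwwwwwwwwwwwwwwwwwww
```

```bash
python3 -c "
from rig import manip; print(manip.sign_off())"
```

```text
the job is handed in; nothing more can be done
None
```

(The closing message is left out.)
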